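Clear the lehr's catch turntable

ROBOT

A 6-joint arm with a two-finger parallel gripper is mounted at the origin on the work surface. World frame = base frame: x ahead of the robot, y to its left, z up, the work surface at z = 0. Lengths are in mm, angles in rad, forces in N, time in s.
With the tool pointing down it reaches from about 375 to 900 mm from the base axis. Payload 3.1 kg.
Tool frame: the origin (TCP) lies midway between the tips of the shut fingers; the grasp point (between the pads) lies 19 mm behind it; z points along the fingers, x is the direction in which the jaws open and shut, and the axes are right-handed (so a half turn about z gives the same grasp; the last joint's range is limited). The gripper opens to 87 mm and grips with 3 to 60 N. Pads are 19 mm wide; open, the fingers measure 117 mm over their backs; the gripper's body (75 mm by 190 mm) begins 51 mm behind the grasp point.
Start: joints at [-1.5, 0.527, 1.433, -0, 1.181, -0.178], TCP at [153.925, -605.726, 222.548] pointing down, gripper open.
Joint ranges: [-3.08, 3.08], [-0.75, 2.2], [0.22, 2.44], [-1.43, 4.57], [0, 2.65], [-2.85, 2.85]. Speed limits (rad/s): [2.79, 2.79, 3.14, 3.14, 3.14, 3.14].

INTERFACE

Orientations are given as a unit quaternion [w, x, y, z].
In Python, from cell import sense, grab_frame, hand_in gives the robot as it stands.
- The arm moves only by the tool jog_arm, never from a script. Its argument "targets" is a list of rows, each a list of 7 numbers: the shift along the tool's x, y, z in m, then the turn, a rotation vector about the tool's x, y, z in rad, then the closure, from 0 (fully open) to 1 (shut). A call has 1 to 8 rows; each row shifts and turns the commanded pose from where the row before left it, along the tool's axes as they then stand; what a row does not reach is not made up. A row lasts 1/8 s, in which the tool goes at most 62.5 mm and 10.7 degrees, less where a joint would pass 70% of its speed; a pose out of reach is approached as far as the arm can. A call with a gripper value outside its range is refused whole. The fingers move at their own pace and stop on an object; the grip force is fixed at half the most. Time passes only in rows, so rows that do not move let the fingers close. It gives the time, the measured TCP pose, the force and the opening at its end, in the units of the state.
- sense(): the state, without advancing time (a new reading comes with each control period).
- grab_frame(name): name is "scene" or "top" or "wrist"; returns a dict with "frame" (480x640x3 uint8, blue, green, red), "fx", "fy", "cx", "cy" (pixels), "view" (4x4, takes a point from world to camera coordinates); the wrist camera has in their place "T_tool_cam" (4x4, takes a point from camera to tool coordinates, whose origin is the TCP and whose axes are the tool frame's). Camera axes: x right, y down, z forward; pixel columns grow to the right and rows downward; lengths in mm; the calibration is good to about 2 mm. A picture is of the moment at which its call begins: read the wrist's pose just before it. There is no depth.
- hand_in(): hands the job in, once; it reports no verdict.
The state is a dict: "time_s": time; "qpos": joint angles; "dq": joint speeds; "joint_efforts": joint torques, N m; "tool_pos": TCP position; "ee_rot": TCP orientation; "wrist_force": force on the tool from outside, world axes, zero at the start; "torque": the same for the moment, N m; "grip_width": finger opening in mm.
Only numpy, scipy, OpenCV 4.12 (cv2) and the standard library are available. Lean on these libraries where they do the work, as an engineer would, in place of code of your own. Each camera call takes 0.05 s, during which the arm holds its last target.

TASK

The catch tray at the end of the annealing belt is full: stop the belt with its switch, index the catch turntable a quarter turn counter-clockwise into its next detent, so that the full tray comes round to you and an empty one stands under the belt, and switch the belt on again - never turn the table while the belt is running. Take every finished glass paperweight over into the grey tote, side by side on its floor and none on top of another, and leave the other things on the bench where they are.

Things in the scene. Friction and masses are not known exactly. Their poses are not given: they have to be found in the camera images.
- switch (a joint): Belt switch, a black rotary switch on a yellow box beside the belt. 0 = belt RUNNING (white pointer at the green dot; it starts so), 1.047 = STOPPED (pointer at the red dot, 60 deg counter-clockwise of the green one seen from above). Only these two detents, with stops beyond; past half way it snaps into the next (peak torque about 0.1 N m).
- switch_grip (a point): Grip point of the switch, on its vertical axis, 88 mm above the bench. Its bar grip is 46 mm long, 14 mm thick, 34 mm high; the bar's top is 10 mm above this point, its round skirt (44 mm diameter) 22 mm below. Axes turn with the bar: z up; bar and white pointer always lie 30 deg clockwise of this point's x axis seen from above.
- switch_box: The yellow switch box, 100 x 90 mm, 55 mm high, fixed to the bench. Origin at the centre of its underside; x points away from the operator. Seen from above the red dot lies 30 deg counter-clockwise, the green dot 30 deg clockwise of its x axis.
- turntable (a joint): Catch turntable at the end of the belt: a 452 mm aluminium disc with four shallow trays. 0 = start (full tray under the belt's chute), 1.571 = indexed a quarter turn counter-clockwise seen from above. Detents at these two only, with stops beyond; past half way it pulls itself slowly into the second. Damped; takes about 3 N at the handle.
- turntable_base: Fixed pedestal; origin on the turntable's vertical axis at bench height; y points to the belt and chute, -x to the operator. Tray floor (disc top) 45 mm above the bench. Trays: 190 mm wide, 105 mm deep radially, centred 148 mm from the axis, steel lip 8 mm high, 3 mm thick. The full tray starts on the +y side and comes to the -x side when indexed.
- lehr: The fixed annealing lehr; same origin and axes as the turntable base. Its belt frame, 200 mm wide and 125 mm high, runs along +y from 230 mm off the axis to a blue oven 800 mm off; a short steel chute slopes from its end down to 97 mm above the bench, 207 mm off the axis.
- turntable_handle (a point): Point in the turntable's red handle, an upright round peg of 24 mm diameter that reaches from 23 mm below to 17 mm above this point (tray floor 45 mm below it), 167 mm from the turntable's axis, between the full tray and the next. It starts to the left front of the axis and goes round to the right front.
- tote: Loose grey open tote, outside 220 (its x) x 160 (its y) x 50 mm high, walls and floor 4 mm, 0.9 kg. Origin at the centre of its underside.
- tote_in (a point): Centre of the tote's inner floor, axes of the tote; the inside measures 212 (x) x 152 mm (y).
- bottle: Bystander: white bottle with a blue cap, 60 mm diameter, 120 mm high, origin under its centre.
- pliers: Bystander: pliers with orange handles lying on the bench, about 150 mm long (along x) and 70 mm wide, origin at the pivot on the bench.
- paddle: Bystander: graphite paddle 90 x 60 x 12 mm with a 120 mm wooden handle towards its -x, lying on the bench, origin at the root of the handle.
- paperweight_1: Blue pressed-glass paperweight, round: 36 mm diameter, 36 mm high, about 95 g; base 30 mm diameter, upright sides from 6 to 27 mm above the base, bevelled to a flat top of 24 mm. Origin at its middle, 18 mm above its base, z up through its top. Four to six of the six are present, in the full tray at the start; absent ones read None.
- paperweight_2: Orange pressed-glass paperweight, round: 36 mm diameter, 36 mm high, about 95 g; base 30 mm diameter, upright sides from 6 to 27 mm above the base, bevelled to a flat top of 24 mm. Origin at its middle, 18 mm above its base, z up through its top. Four to six of the six are present, in the full tray at the start; absent ones read None.
- paperweight_3: Green pressed-glass paperweight, round: 36 mm diameter, 36 mm high, about 95 g; base 30 mm diameter, upright sides from 6 to 27 mm above the base, bevelled to a flat top of 24 mm. Origin at its middle, 18 mm above its base, z up through its top. Four to six of the six are present, in the full tray at the start; absent ones read None.
- paperweight_4: Dark red pressed-glass paperweight, round: 36 mm diameter, 36 mm high, about 95 g; base 30 mm diameter, upright sides from 6 to 27 mm above the base, bevelled to a flat top of 24 mm. Origin at its middle, 18 mm above its base, z up through its top. Four to six of the six are present, in the full tray at the start; absent ones read None.
- paperweight_5: Violet pressed-glass paperweight, round: 36 mm diameter, 36 mm high, about 95 g; base 30 mm diameter, upright sides from 6 to 27 mm above the base, bevelled to a flat top of 24 mm. Origin at its middle, 18 mm above its base, z up through its top. Four to six of the six are present, in the full tray at the start; absent ones read None.
- paperweight_6: Turquoise pressed-glass paperweight, round: 36 mm diameter, 36 mm high, about 95 g; base 30 mm diameter, upright sides from 6 to 27 mm above the base, bevelled to a flat top of 24 mm. Origin at its middle, 18 mm above its base, z up through its top. Four to six of the six are present, in the full tray at the start; absent ones read None.
Not all that is in view belongs to the job. Several things have the shape of the paperweight_2; the one meant has the colours described above.

How it is judged (in metres and radians):
On the way, in this order (a step that is already met when the one before it is completed fails the run):
1. the belt is switched off while the turntable is still in its first detent (value of joint switch above 0.94 rad and value of joint turntable below 0.15 rad), for 0.2 s.
2. the turntable stands in its second detent, the belt still switched off (value of joint turntable above 1.47 rad and value of joint switch above 0.94 rad), for 0.2 s.
At the end, for the whole second after the job is handed in: The switch is in its RUN detent (within 0.1 rad), the turntable in its second detent (within 0.1 rad), and every paperweight that is present rests on the tote's floor (its middle less than 28 mm above that floor, so none on top of another), at rest (value of joint switch below 0.11 rad and value of joint turntable above 1.47 rad and x of paperweight_1 in the frame of tote_in between -0.1 and 0.1 m and y of paperweight_1 in the frame of tote_in between -0.07 and 0.07 m and z of each of paperweight_1, paperweight_2, paperweight_3, paperweight_4, paperweight_5, paperweight_6 in the frame of tote_in below 0.028 m and linear speed of each of paperweight_1, paperweight_2, paperweight_3, paperweight_4, paperweight_5, paperweight_6 below 0.04 m/s and x of paperweight_2 in the frame of tote_in between -0.1 and 0.1 m and y of paperweight_2 in the frame of tote_in between -0.07 and 0.07 m and x of paperweight_3 in the frame of tote_in between -0.1 and 0.1 m and y of paperweight_3 in the frame of tote_in between -0.07 and 0.07 m and x of paperweight_4 in the frame of tote_in between -0.1 and 0.1 m and y of paperweight_4 in the frame of tote_in between -0.07 and 0.07 m and x of paperweight_5 in the frame of tote_in between -0.1 and 0.1 m and y of paperweight_5 in the frame of tote_in between -0.07 and 0.07 m and x of paperweight_6 in the frame of tote_in between -0.1 and 0.1 m and y of paperweight_6 in the frame of tote_in between -0.07 and 0.07 m); the robot touches nothing.
It fails at once if the turntable is turned while the belt is running (value of joint switch below 0.35 rad and value of joint turntable between 0.2 and 1.37 rad).
It fails at once if a bystander (bottle, pliers, paddle) is moved by more than 4 cm (distance of any of bottle, pliers, paddle from where it was at the start of the episode above 0.04 m).
Of paperweight_1, paperweight_2, paperweight_3, paperweight_4, paperweight_5, paperweight_6 only 4 to 6 are there at a start; the rules pass over those that are not, and their reading is None.
At some moment in a run one of paperweight_1, paperweight_2, paperweight_3, paperweight_4, paperweight_5, paperweight_6 may be knocked a few centimetres aside while the robot is not near it.
Once in a run the grip may slacken for a moment while it holds something.
It also fails if it takes over 210 s, if anything falls off the work surface, if the arm or the gripper's body presses on something with over 40 N, if the wrist force passes 120 N, or if a joint passes its speed limit or range.

## Working session

There is one attempt and no reset: what is moved stays moved. The work goes in short steps, Python scripts to look and compute and a tool call to move; the robot and the scene stay as the last step left them, time stands still between calls to the robot, and variables do not carry over. Pictures are saved under pics/ and viewed, and the job is handed in when it is done.

Besides the shell and the picture viewer there is one more tool, called after ">>>" by a JSON object that holds its "method" and its "body". jog_arm: Moves the arm, as the interface text tells. Its arguments: {"type":"object","properties":{"targets":{"type":"array","items":{"type":"array","items":{"type":"number"}}}},"required":["targets"]}

```bash
ls; mkdir -p pics; python3 - <<'E'
from cell import sense, grab_frame
import cv2
s=sense(); print(s)
for n in("scene","top","wrist"):
    f=grab_frame(n); cv2.imwrite(f"pics/{n}0.png",f["frame"]); print(n,{k:v for k,v in f.items() if k!="frame"})
E
```

```text
pics
{'time_s': 0.0, 'qpos': array([-1.50049932e+00,  5.28451079e-01,  1.43390862e+00,  5.36027221e-06,
        1.18136465e+00, -1.78474050e-01]), 'dq': array([-0.00049296,  0.00033113,  0.00089219,  0.00093819,  0.00124584,
        0.00135801]), 'joint_efforts': array([-2.35640837e-04, -4.40044713e+01, -1.76591974e+01,  6.31859712e-02,
        5.80326165e-02, -1.71317083e-04]), 'tool_pos': array([ 153.8770452 , -605.01154764,  221.57887875]), 'ee_rot': array([-7.94966431e-04,  7.89369889e-01, -6.13916967e-01, -7.09976724e-04]), 'wrist_force': array([ 0.61731334,  0.22373315, -0.03239677]), 'torque': array([-0.01472209, -0.03776492,  0.02512304]), 'grip_width': 86.94370925156542}
scene {'fx': 501.20181692926064, 'fy': 501.20181692926064, 'cx': 316.9358931890787, 'cy': 235.28386152855484, 'view': array([[-6.30776612e-01,  7.75758460e-01, -1.78795213e-02,
         2.34495924e+02],
       [ 5.49272789e-01,  4.30106238e-01, -7.16455182e-01,
        -2.50770470e+02],
       [-5.48106075e-01, -4.61743907e-01, -6.97403969e-01,
         1.56623092e+03],
       [ 0.00000000e+00,  0.00000000e+
[... 270 characters left out ...]
1, -2.02519764e-02, -1.97224098e-01,
         4.99525305e+02],
       [ 1.97093343e-01,  8.28102472e-03, -9.80349753e-01,
         1.17718533e+03],
       [ 0.00000000e+00,  0.00000000e+00,  0.00000000e+00,
         1.00000000e+00]])}
wrist {'fx': 336.38549755070477, 'fy': 336.38549755070477, 'cx': 317.5687972596534, 'cy': 240.72254616176645, 'T_tool_cam': array([[ 9.99999984e-01,  1.21900693e-04,  1.32046911e-04,
        -1.11258690e+00],
       [-1.51823561e-04,  9.66193939e-01,  2.57816309e-01,
        -6.96246529e+01],
       [-9.61549378e-05, -2.57816325e-01,  9.66193942e-01,
        -1.63525448e+02],
       [ 0.00000000e+00,  0.00000000e+00,  0.00000000e+00,
         1.00000000e+00]])}
```

View pics/top0.png

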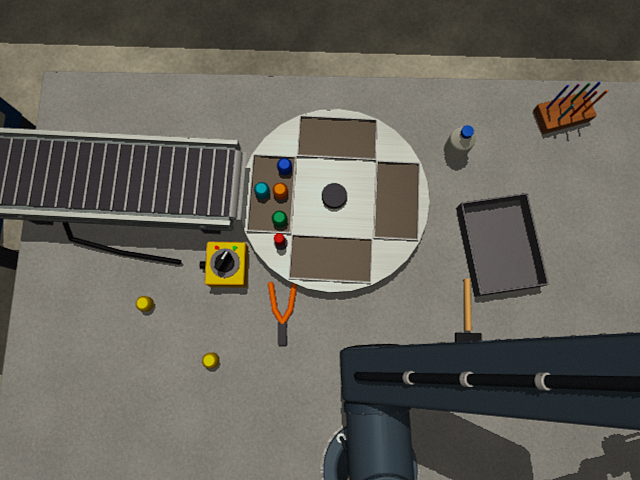

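View pics/scene0.png

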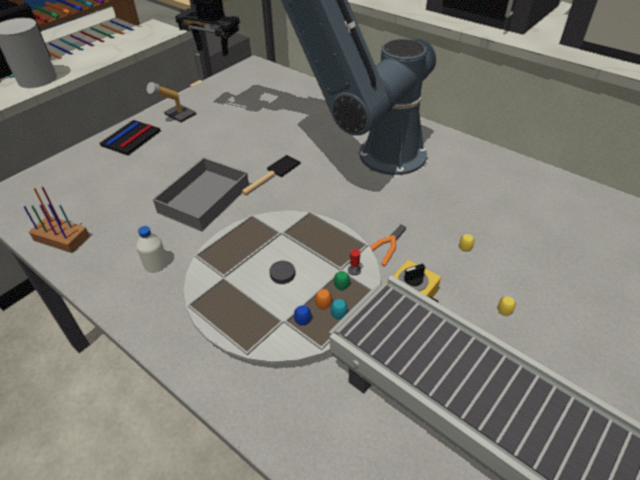

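The top view shows four paperweights in the full tray: blue (284,166), orange (280,190), turquoise (262,190) and green (279,218). The red handle is at (280,241), the switch at (225,262) and the tote around (502,247). The yellow ones aren't part of the job. I'll enlarge crops to measure.

```bash
cat > h.py <<'E'
import numpy as np, cv2
from cell import sense, grab_frame
from scipy.spatial.transform import Rotation as R
def tool():
    s=sense(); q=s["ee_rot"]; T=np.eye(4); T[:3,:3]=R.from_quat([q[1],q[2],q[3],q[0]]).as_matrix(); T[:3,3]=s["tool_pos"]; return T,s
def cam(n):
    if n=="wrist":
        T,s=tool(); f=grab_frame(n); C=T@f["T_tool_cam"]
    else:
        f=grab_frame(n); C=np.linalg.inv(f["view"])
    return f,C
def ray(f,C,u,v,z):
    d=C[:3,:3]@np.array([(u-f["cx"])/f["fx"],(v-f["cy"])/f["fy"],1]); o=C[:3,3]
    return o+d*(z-o[2])/d[2]
def proj(f,C,p):
    c=np.linalg.inv(C)@np.append(p,1); return f["cx"]+f["fx"]*c[0]/c[2], f["cy"]+f["fy"]*c[1]/c[2]
def crop(f,name,x0,y0,x1,y1,k):
    im=cv2.resize(f["frame"][y0:y1,x0:x1],None,fx=k,fy=k,interpolation=cv2.INTER_CUBIC); cv2.imwrite("pics/"+name,im)
def delta(p,yaw=None):
    """tool-frame move to world point p (mm) with tool down; jaw x axis at yaw"""
    T,s=tool(); d=T[:3,:3].T@(np.array(p)-T[:3,3])/1000
    return np.round(d,4)
E
python3 - <<'E'
from h import *
f,C=cam("top")
crop(f,"a1.png",195,100,435,300,3)
crop(f,"a2.png",440,110,600,310,3)
T,s=tool(); print(T)
def P(n,u,v,z): print(n,ray(f,C,u,v,z).round(1))
P("hub",334,195,60)
P("tote",502,247,25)
E
```

```text
[[ 2.46270001e-01 -9.69201257e-01 -1.01472621e-04  1.53886513e+02]
 [-9.69200312e-01 -2.46269905e-01  1.37456420e-03 -6.05288996e+02]
 [-1.35721900e-03 -2.40166631e-04 -9.99999050e-01  2.21921720e+02]
 [ 0.00000000e+00  0.00000000e+00  0.00000000e+00  1.00000000e+00]]
hub [610.9  90.7  60. ]
tote [ 501.9 -307.9   25. ]
```

View pics/a1.png

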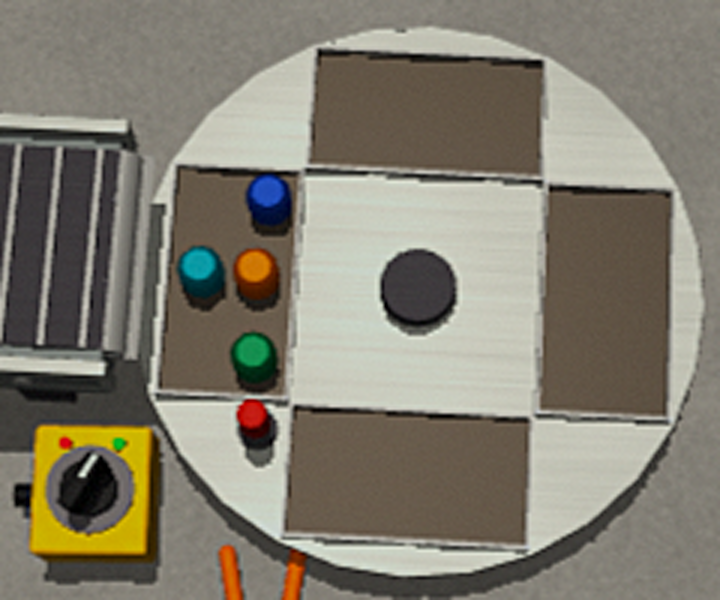

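View pics/a2.png

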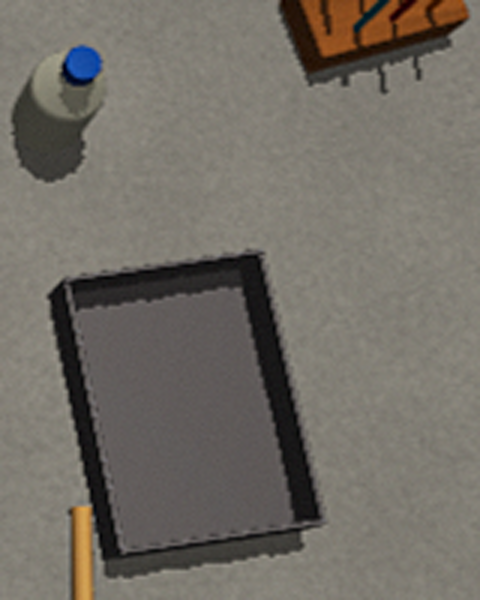

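```bash
python3 - <<'E'
from h import *
f,C=cam("top"); print("cam",C[:3,3].round())
def c1(n,u,v,z): print(n,ray(f,C,195+u/3,100+v/3,z).round(1))
def c2(n,u,v,z): print(n,ray(f,C,440+u/3,110+v/3,z).round(1))
c1("red",65,443,55);c1("green",119,443,55);c1("boxTL",37,427,55);c1("boxTR",152,428,55);c1("boxBR",153,545,55)
c1("knobtop",89,483,98); c1("skirt",90,490,66); c1("ptr tip",96,455,90)
c1("peg top",253,408,107)
c1("hub",418,285,50)
for n,p in dict(t1=(318,50),t2=(543,60),b1=(285,537),b2=(525,549),L1=(178,167),L2=(158,393),R1=(670,190),R2=(666,420)).items(): c1(n,*p,53)
c1("blue",269,187,81);c1("or",257,258,81);c1("tq",203,257,81);c1("gr",254,345,81)
c2("t1",66,283,50);c2("t2",262,253,50);c2("t3",320,522,50);c2("t4",118,550,50)
E
```

```text
cam [ 255.  106. 1253.]
red [480.8 358.9  55. ]
green [481.6 317.4  55. ]
boxTL [492.8 381.3  55. ]
boxTR [493.9 292.6  55. ]
boxBR [403.5 287.4  55. ]
knobtop [443.  330.3  98. ]
skirt [442.9 335.5  66. ]
ptr tip [465.6 327.9  90. ]
peg top [500.1 210.7 107. ]
hub [613.9  89.8  50. ]
t1 [808.9 174.1  53. ]
t2 [803.8  -7.9  53. ]
b1 [411.9 187.6  53. ]
b2 [406.6   5.2  53. ]
L1 [706.8 282.8  53. ]
L2 [522.  289.7  53. ]
R1 [ 695.4 -108.8   53. ]
R2 [ 508.8 -103.    53. ]
blue [681.3 207.2  81. ]
or [623.7 214.4  81. ]
tq [623.7 256.   81. ]
gr [554.7 214.2  81. ]
t1 [ 597.2 -210.3   50. ]
t2 [ 624.7 -364.8   50. ]
t3 [ 413.1 -397.1   50. ]
t4 [ 388.6 -243.2   50. ]
```

```bash
cat >> h.py <<'E'
def plan(wps, start=None, dmax=50, amax=0.17):
    """wps: (x,y,z,yawdeg) world; prints tool-frame rows [dx,dy,dz,0,0,rz] in m/rad"""
    T,s=tool(); p=T[:3,3].copy(); yaw=np.arctan2(T[1,0],T[0,0])
    if start is not None: p=np.array(start[:3],float); yaw=np.radians(start[3])
    for w in wps:
        q=np.array(w[:3],float); ty=np.radians(w[3]); dy=(ty-yaw+np.pi)%(2*np.pi)-np.pi
        n=max(1,int(np.ceil(max(np.linalg.norm(q-p)/dmax,abs(dy)/amax))))
        print("->",w,n,"rows")
        for i in range(n):
            k=n-i; d=(q-p)/k; a=((ty-yaw+np.pi)%(2*np.pi)-np.pi)/k
            B=np.array([[np.cos(yaw),np.sin(yaw),0],[np.sin(yaw),-np.cos(yaw),0],[0,0,-1]])
            t=np.round(B.T@d/1000,3)+0.; rz=round(-a,3)+0.
            p=p+B@t*1000; yaw-=rz
            print(list(t),rz)
E
python3 - <<'E'
from h import *
plan([(520,-300,230,0),(560,0,230,60.7),(443,336,200,60.7)])
E
```

```text
-> (520, -300, 230, 0) 10 rows
[np.float64(-0.021), np.float64(-0.043), np.float64(-0.001)] -0.132
[np.float64(-0.015), np.float64(-0.045), np.float64(-0.001)] -0.132
[np.float64(-0.009), np.float64(-0.047), np.float64(-0.001)] -0.132
[np.float64(-0.002), np.float64(-0.048), np.float64(-0.001)] -0.132
[np.float64(0.004), np.float64(-0.047), np.float64(-0.001)] -0.132
[np.float64(0.01), np.float64(-0.047), np.float64(-0.001)] -0.132
[np.float64(0.016), np.float64(-0.045), np.float64(0.0)] -0.133
[np.float64(0.022), np.float64(-0.042), np.float64(-0.001)] -0.132
[np.float64(0.028), np.float64(-0.039), np.float64(0.0)] -0.133
[np.float64(0.032), np.float64(-0.035), np.float64(-0.001)] -0.132
-> (560, 0, 230, 60.7) 7 rows
[np.float64(0.006), np.float64(-0.043), np.float64(0.0)] -0.151
[np.float64(0.012), np.float64(-0.041), np.float64(0.0)] -0.151
[np.float64(0.018), np.float64(-0.039), np.float64(0.0)] -0.151
[np.float64(0.024), np.float64(-0.036), np.float64(0.0)] -0.152
[np.float64(0.029), np.float64(-0.032), np.float64(0.0)] -0.151
[np.float64(0.034), np.float64(-0.027), np.float64(0.0)] -0.152
[np.float64(0.037), np.float64(-0.023), np.float64(0.0)] -0.151
-> (443, 336, 200, 60.7) 8 rows
[np.float64(0.029), np.float64(-0.033), np.float64(0.004)] 0.0
[np.float64(0.03), np.float64(-0.033), np.float64(0.004)] 0.0
[np.float64(0.029), np.float64(-0.033), np.float64(0.004)] 0.0
[np.float64(0.03), np.float64(-0.033), np.float64(0.004)] 0.0
[np.float64(0.029), np.float64(-0.034), np.float64(0.004)] 0.0
[np.float64(0.03), np.float64(-0.033), np.float64(0.003)] 0.0
[np.float64(0.029), np.float64(-0.034), np.float64(0.004)] 0.0
[np.float64(0.03), np.float64(-0.033), np.float64(0.003)] 0.0
```

>>> {"method": "jog_arm", "body": {"targets": [[-0.021,-0.043,-0.001,0,0,-0.132,0],[-0.015,-0.045,-0.001,0,0,-0.132,0],[-0.009,-0.047,-0.001,0,0,-0.132,0],[-0.002,-0.048,-0.001,0,0,-0.132,0],[0.004,-0.047,-0.001,0,0,-0.132,0],[0.01,-0.047,-0.001,0,0,-0.132,0],[0.016,-0.045,0,0,0,-0.133,0],[0.022,-0.042,-0.001,0,0,-0.132,0]]}}

```text
time_s: 1.25
tool_pos: [447.6, -359.6, 229.5]
ee_rot: [0.0, 0.992, -0.13, -0.0]
wrist_force: [-0.5, -0.3, -0.1]
grip_width: 87.2
```

>>> {"method": "jog_arm", "body": {"targets": [[0.028,-0.039,0,0,0,-0.133,0],[0.032,-0.035,-0.001,0,0,-0.132,0],[0.006,-0.043,0,0,0,-0.151,0],[0.012,-0.041,0,0,0,-0.151,0],[0.018,-0.039,0,0,0,-0.151,0],[0.024,-0.036,0,0,0,-0.152,0],[0.029,-0.032,0,0,0,-0.151,0],[0.034,-0.027,0,0,0,-0.152,0]]}}

```text
time_s: 2.25
tool_pos: [555.1, -42.0, 230.6]
ee_rot: [0.0, 0.898, 0.441, 0.0]
wrist_force: [0.9, -0.1, -0.0]
grip_width: 86.8
```

>>> {"method": "jog_arm", "body": {"targets": [[0.037,-0.023,0,0,0,-0.151,0],[0.029,-0.033,0.004,0,0,0,0],[0.03,-0.033,0.004,0,0,0,0],[0.029,-0.033,0.004,0,0,0,0],[0.03,-0.033,0.004,0,0,0,0],[0.029,-0.034,0.004,0,0,0,0],[0.03,-0.033,0.003,0,0,0,0],[0.029,-0.034,0.004,0,0,0,0]]}}

```text
time_s: 3.25
tool_pos: [457.1, 295.0, 203.6]
ee_rot: [0.0, 0.863, 0.505, 0.0]
wrist_force: [0.8, 0.2, 0.6]
grip_width: 86.9
```

>>> {"method": "jog_arm", "body": {"targets": [[0.03,-0.033,0.003,0,0,0,0],[0,0,0,0,0,0,0],[0,0,0,0,0,0,0]]}}

```text
time_s: 3.62
tool_pos: [443.3, 335.7, 200.4]
ee_rot: [0.0, 0.863, 0.505, -0.0]
wrist_force: [0.7, 0.2, 0.5]
grip_width: 87.0
```

```bash
python3 - <<'E'
from h import *
f,C=cam("wrist"); cv2.imwrite("pics/w1.png",f["frame"])
T,s=tool(); print(T.round(3),s["wrist_force"],s["time_s"])
print(proj(f,C,[443,336,98]))
g,D=cam("top"); cv2.imwrite("pics/top1.png",g["frame"])
E
```

```text
[[  0.49    0.872   0.    443.613]
 [  0.872  -0.49   -0.    335.264]
 [ -0.      0.     -1.    200.558]
 [  0.      0.      0.      1.   ]] [ 0.84829476 -1.22262228 -0.85302583] 3.675
(np.float64(317.3996692022273), np.float64(240.87309589916933))
```

View pics/w1.png

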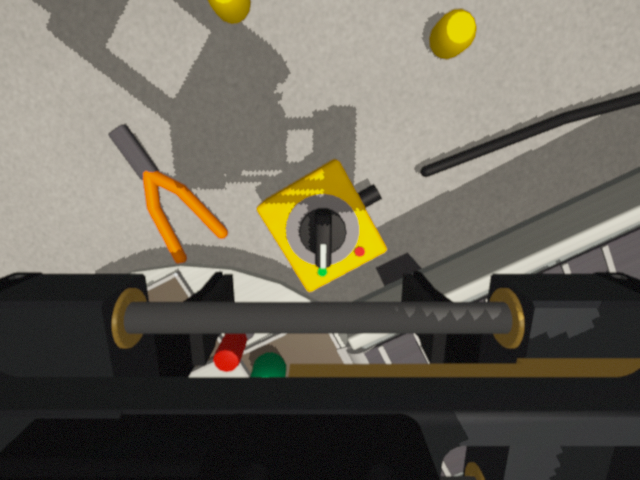

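View pics/top1.png

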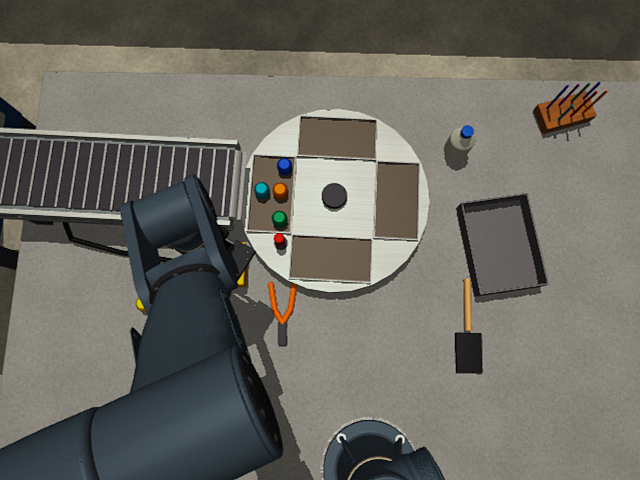

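```bash
python3 - <<'E'
from h import *
f,C=cam("wrist"); crop(f,"w2.png",250,150,400,300,4)
g,D=cam("top")
for u,v,z in [(324,245,98),(322,232,66)]: print(ray(f,C,u,v,z))
E
```

```text
[449.28652272 338.31862832  98.        ]
[445.77204671 338.85073057  66.        ]
```

View pics/w2.png

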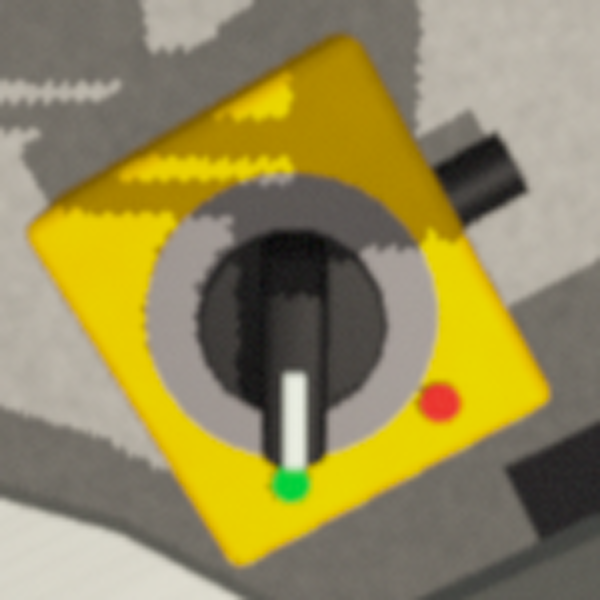

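```bash
python3 - <<'E'
from h import *
f,C=cam("wrist")
for u,v,z in [(323.7,237,98),(323,229,57)]: print(ray(f,C,u,v,z))
p=ray(f,C,323.7,237,98)
print(delta([p[0],p[1],74]))
E
```

```text
[443.38450703 341.32958244  98.        ]
[445.78841838 340.05314862  57.        ]
[ 0.0053 -0.0036  0.1267]
```

>>> {"method": "jog_arm", "body": {"targets": [[0.005,-0.002,0.03,0,0,0,0],[0,0,0.035,0,0,0,0],[0,0,0.035,0,0,0,0],[0,0,0.026,0,0,0,0],[0,0,0,0,0,0,0],[0,0,0,0,0,0,1],[0,0,0,0,0,0,1],[0,0,0,0,0,0,1]]}}

```text
time_s: 4.88
tool_pos: [444.7, 341.6, 75.7]
ee_rot: [0.0, 0.863, 0.505, 0.001]
wrist_force: [1.1, 0.5, 0.2]
grip_width: 65.1
```

>>> {"method": "jog_arm", "body": {"targets": [[0,0,0,0,0,0,1],[0,0,0,0,0,0,1],[0,0,0,0,0,0,1],[0,0,0,0,0,0,1]]}}

```text
time_s: 5.38
tool_pos: [444.0, 341.3, 74.5]
ee_rot: [-0.0, 0.863, 0.505, -0.0]
wrist_force: [-0.2, -0.2, 0.4]
grip_width: 25.3
```

Still closing (grip width 25 mm). I'll let it finish, then turn 60° CCW.

>>> {"method": "jog_arm", "body": {"targets": [[0,0,0,0,0,0,1],[0,0,0,0,0,0,1],[0,0,0,0,0,0,1]]}}

```text
time_s: 5.75
tool_pos: [443.5, 340.5, 74.5]
ee_rot: [0.0, 0.863, 0.505, -0.001]
wrist_force: [0.2, -3.9, 3.0]
grip_width: 13.7
```

>>> {"method": "jog_arm", "body": {"targets": [[0,0,0,0,0,-0.15,1],[0,0,0,0,0,-0.15,1],[0,0,0,0,0,-0.15,1],[0,0,0,0,0,-0.15,1],[0,0,0,0,0,-0.15,1],[0,0,0,0,0,-0.15,1],[0,0,0,0,0,-0.15,1],[0,0,0,0,0,0,1]]}}

```text
time_s: 6.75
tool_pos: [443.5, 337.4, 74.5]
ee_rot: [0.001, 0.493, 0.87, -0.004]
wrist_force: [-0.1, -13.1, 5.3]
grip_width: 13.4
```

>>> {"method": "jog_arm", "body": {"targets": [[0,0,0,0,0,0,0.3],[0,0,0,0,0,0,0.3],[0,0,0,0,0,0,0.3],[0,0,0,0,0,0,0],[0,0,0,0,0,0,0],[0,0,-0.04,0,0,0,0],[0,0,-0.05,0,0,0,0],[0,0,-0.036,0,0,0,0]]}}

```text
time_s: 7.75
tool_pos: [444.5, 341.7, 202.6]
ee_rot: [0.001, 0.494, 0.87, 0.001]
wrist_force: [0.8, 0.1, -1.0]
grip_width: 83.0
```

```bash
python3 - <<'E'
from h import *
f,C=cam("wrist"); cv2.imwrite("pics/w3.png",f["frame"])
T,s=tool(); print(T.round(3),s["wrist_force"],s["time_s"])
E
```

```text
[[-5.13000e-01  8.58000e-01  9.00000e-03  4.46856e+02]
 [ 8.58000e-01  5.13000e-01  5.00000e-03  3.42981e+02]
 [-1.00000e-03  1.00000e-02 -1.00000e+00  2.07089e+02]
 [ 0.00000e+00  0.00000e+00  0.00000e+00  1.00000e+00]] [1.00364491 0.917373   2.08799358] 7.8
```

View pics/w3.png

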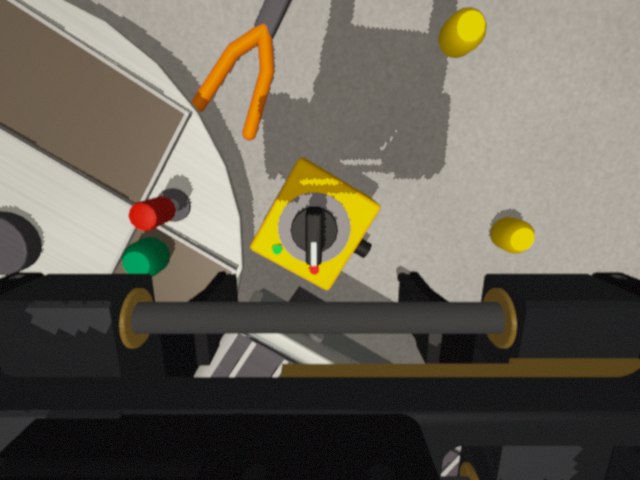

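The pointer (314,250) is now at the red dot (314,270), so the belt is stopped. Next, locate the peg; its top face is near (137,214).

```bash
python3 - <<'E'
from h import *
f,C=cam("wrist"); crop(f,"w4.png",90,150,270,290,4)
for u,v,z in [(139,214,107),(180,204,45)]: print(ray(f,C,u,v,z))
for p in [(494,212,107),(500,211,107)]: print(proj(f,C,p))
E
```

```text
[500.78367431 211.42234277 107.        ]
[498.60062677 219.24663176  45.        ]
(np.float64(143.04101573561852), np.float64(207.10707799042015))
(np.float64(138.89066990278064), np.float64(212.8957474365362))
```

View pics/w4.png

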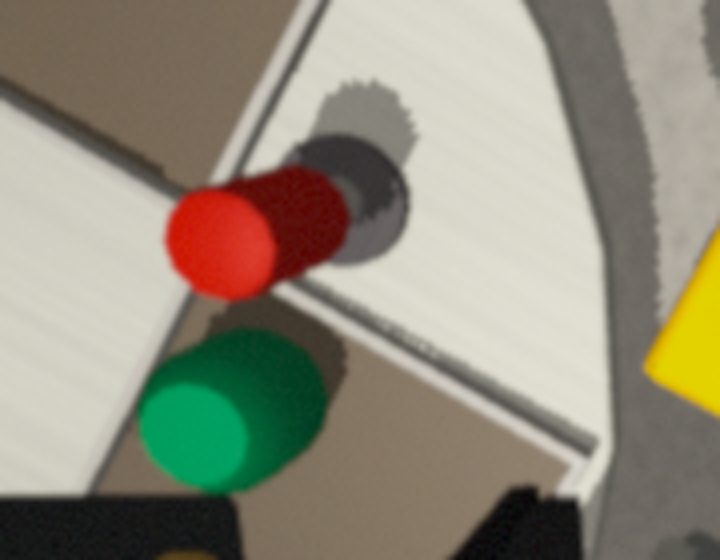

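```bash
python3 - <<'E'
from h import *
f,C=cam("wrist")
print(ray(f,C,145.5,210.5,107))
T,s=tool();print(s["tool_pos"])
plan([(496,211.5,200,90),(496,211.5,74,90)])
E
```

```text
[494.35604531 215.29390324 107.        ]
[445.27968906 342.06033231 202.75685742]
-> (496, 211.5, 200, 90) 4 rows
[np.float64(-0.035), np.float64(-0.006), np.float64(0.001)] 0.135
[np.float64(-0.035), np.float64(-0.001), np.float64(0.001)] 0.134
[np.float64(-0.035), np.float64(0.003), np.float64(0.0)] 0.135
[np.float64(-0.033), np.float64(0.008), np.float64(0.001)] 0.134
-> (496, 211.5, 74, 90) 3 rows
[np.float64(0.0), np.float64(0.0), np.float64(0.042)] 0.0
[np.float64(0.0), np.float64(0.0), np.float64(0.042)] 0.0
[np.float64(0.0), np.float64(0.001), np.float64(0.042)] 0.0
```

>>> {"method": "jog_arm", "body": {"targets": [[-0.035,-0.006,0.001,0,0,0.135,0],[-0.035,-0.001,0.001,0,0,0.134,0],[-0.035,0.003,0,0,0,0.135,0],[-0.032,0.007,0.001,0,0,0.134,0],[0,0,0.042,0,0,0,0],[0,0,0.042,0,0,0,0],[0,0,0.042,0,0,0,0],[0,0,0,0,0,0,0]]}}

```text
time_s: 8.9
tool_pos: [489.3, 211.0, 67.7]
ee_rot: [-0.003, 0.707, 0.707, -0.004]
wrist_force: [-0.8, -0.4, 0.2]
grip_width: 87.1
```

>>> {"method": "jog_arm", "body": {"targets": [[0,0,0,0,0,0,1],[0,0,0,0,0,0,1],[0,0,0,0,0,0,1],[0,0,0,0,0,0,1],[0,0,0,0,0,0,1],[0,0,0,0,0,0,1],[0,0,0,0,0,0,1],[0,0,0,0,0,0,1]]}}

```text
time_s: 9.9
tool_pos: [492.5, 212.7, 71.5]
ee_rot: [-0.001, 0.707, 0.707, 0.0]
wrist_force: [-1.6, 4.1, 0.6]
grip_width: 23.2
```

```bash
python3 - <<'E'
from h import *
import numpy as np
g,D=cam("top"); cv2.imwrite("pics/top2.png",g["frame"])
T,s=tool();print(s["tool_pos"],s["grip_width"],s["wrist_force"])
c=np.array([608,90]); p=s["tool_pos"][:2]; r=np.linalg.norm(p-c); a0=np.arctan2(*(p-c)[::-1]); print(r,np.degrees(a0))
a=a0+np.radians(np.linspace(0,92,25)); q=c+167*np.c_[np.cos(a),np.sin(a)]; q[:,:]+=p-q[0]
d=np.diff(q,axis=0)
for e in d: print([round(e[1]/1000,4),round(e[0]/1000,4)],end=" ")
E
```

```text
[492.54956919 212.66805868  71.51584033] 23.153744865781775 [-1.52318422  5.17315148  1.78922767]
168.45252919947598 133.2638347916109
[np.float64(-0.0079), np.float64(-0.0079)] [np.float64(-0.0084), np.float64(-0.0073)] [np.float64(-0.0089), np.float64(-0.0067)] [np.float64(-0.0093), np.float64(-0.0061)] [np.float64(-0.0097), np.float64(-0.0055)] [np.float64(-0.0101), np.float64(-0.0048)] [np.float64(-0.0104), np.float64(-0.0042)] [np.float64(-0.0106), np.float64(-0.0034)] [np.float64(-0.0108), np.float64(-0.0027)] [np.float64(-0.011), np.float64(-0.002)] [np.float64(-0.0111), np.float64(-0.0013)] [np.float64(-0.0112), np.float64(-0.0005)] [np.float64(-0.0112), np.float64(0.0002)] [np.float64(-0.0111), np.float64(0.001)] [np.float64(-0.011), np.float64(0.0017)] [np.float64(-0.0109), np.float64(0.0025)] [np.float64(-0.0107), np.float64(0.0032)] [np.float64(-0.0105), np.float64(0.0039)] [np.float64(-0.0102), np.float64(0.0046)] [np.float64(-0.0099), np.float64(0.0052)] [np.float64(-0.0095), np.float64(0.0059)] [np.float64(-0.0091), np.float64(0.0065)] [np.float64(-0.0086), np.float64(0.0071)] [np.float64(-0.0081), np.float64(0.0077)]
```

View pics/top2.png

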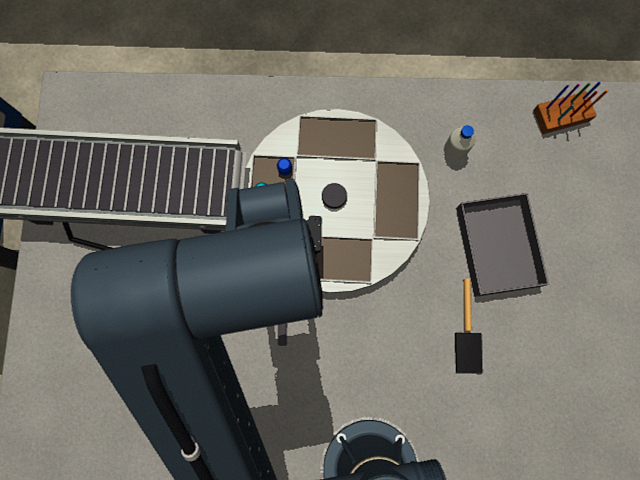

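>>> {"method": "jog_arm", "body": {"targets": [[-0.008,-0.008,0,0,0,0,1],[-0.0085,-0.0073,0,0,0,0,1],[-0.009,-0.0067,0,0,0,0,1],[-0.0093,-0.006,0,0,0,0,1],[-0.0097,-0.0055,0,0,0,0,1],[-0.01,-0.0048,0,0,0,0,1],[-0.0104,-0.0042,0,0,0,0,1],[-0.0106,-0.0034,0,0,0,0,1]]}}

```text
time_s: 10.95
tool_pos: [440.6, 137.3, 71.4]
ee_rot: [-0.005, 0.706, 0.708, -0.004]
wrist_force: [-8.7, 8.0, 9.8]
grip_width: 22.5
```

>>> {"method": "jog_arm", "body": {"targets": [[-0.0108,-0.0023,0,0,0,0,1],[-0.011,-0.0015,0,0,0,0,1],[-0.0111,-0.001,0,0,0,0,1],[-0.0112,-0.0003,0,0,0,0,1],[-0.0112,0.0005,0,0,0,0,1],[-0.0111,0.001,0,0,0,0,1],[-0.011,0.0017,0,0,0,0,1],[-0.0109,0.0025,0,0,0,0,1]]}}

```text
time_s: 11.95
tool_pos: [434.0, 48.9, 71.3]
ee_rot: [-0.01, 0.706, 0.709, -0.009]
wrist_force: [-19.3, -3.5, 19.3]
grip_width: 18.0
```

>>> {"method": "jog_arm", "body": {"targets": [[-0.0107,0.003,0,0,0,0,1],[-0.0105,0.004,0,0,0,0,1],[-0.0102,0.0046,0,0,0,0,1],[-0.01,0.0052,0,0,0,0,1],[-0.0095,0.006,0,0,0,0,1],[-0.009,0.0065,0,0,0,0,1],[-0.0086,0.007,0,0,0,0,1],[-0.008,0.0077,0,0,0,0,1]]}}

```text
time_s: 12.95
tool_pos: [467.2, -22.8, 69.7]
ee_rot: [-0.023, 0.706, 0.707, -0.014]
wrist_force: [-36.8, 17.6, 25.7]
grip_width: 2.7
```

>>> {"method": "jog_arm", "body": {"targets": [[0,0,0,0,0,0,1],[0,0,0,0,0,0,1],[0,0,0,0,0,0,1]]}}

```text
time_s: 13.32
tool_pos: [466.9, -22.5, 69.3]
ee_rot: [-0.022, 0.705, 0.708, -0.014]
wrist_force: [-34.8, 1.9, 19.9]
grip_width: 0.7
```

>>> {"method": "jog_arm", "body": {"targets": [[0,-0.008,0,0,0,0,1],[0,-0.012,0,0,0,0,1],[0,0,-0.04,0,0,0,1],[0,0,-0.05,0,0,0,1],[0,0,-0.05,0,0,0,1],[0,-0.03,-0.03,0,0,0,0.5],[0,0,0,0,0,0,0],[0,0,0,0,0,0,0]]}}

```text
time_s: 14.32
tool_pos: [442.2, -28.9, 241.2]
ee_rot: [0.0, 0.707, 0.707, -0.0]
wrist_force: [0.9, 0.1, -0.0]
grip_width: 22.9
```

```bash
python3 - <<'E'
from h import *
g,D=cam("top"); cv2.imwrite("pics/top3.png",g["frame"])
f,C=cam("wrist"); cv2.imwrite("pics/w5.png",f["frame"])
g,D=cam("scene"); cv2.imwrite("pics/s3.png",g["frame"])
E
```

```text
(no output)
```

View pics/top3.png

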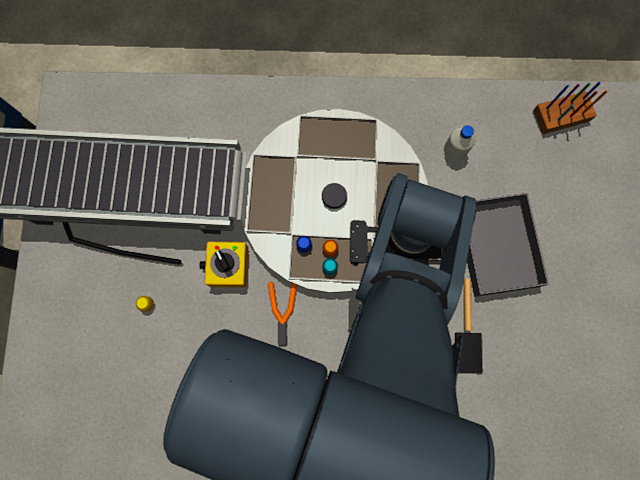

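View pics/w5.png

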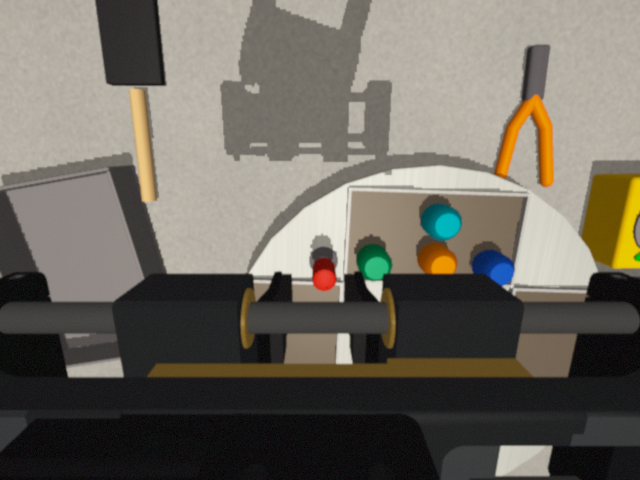

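View pics/s3.png

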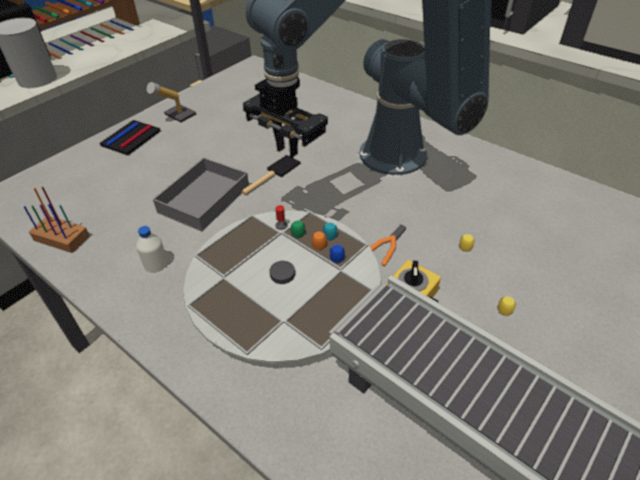

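The table has indexed: the tray with all four paperweights faces the robot, and an empty one stands under the chute. Now I'll switch the belt back on.

```bash
python3 - <<'E'
from h import *
T,s=tool();print(s["tool_pos"])
plan([(443,338,210,120.7),(443,338,74,120.7)],dmax=52)
E
```

```text
[441.93275205 -28.60875671 240.35128329]
-> (443, 338, 210, 120.7) 8 rows
[np.float64(0.046), np.float64(0.0), np.float64(0.004)] -0.067
[np.float64(0.046), np.float64(0.003), np.float64(0.004)] -0.067
[np.float64(0.045), np.float64(0.006), np.float64(0.004)] -0.067
[np.float64(0.045), np.float64(0.009), np.float64(0.004)] -0.067
[np.float64(0.044), np.float64(0.012), np.float64(0.004)] -0.067
[np.float64(0.043), np.float64(0.016), np.float64(0.003)] -0.067
[np.float64(0.042), np.float64(0.018), np.float64(0.004)] -0.067
[np.float64(0.041), np.float64(0.021), np.float64(0.003)] -0.067
-> (443, 338, 74, 120.7) 3 rows
[np.float64(0.0), np.float64(0.0), np.float64(0.045)] 0.0
[np.float64(0.0), np.float64(0.0), np.float64(0.046)] 0.0
[np.float64(0.0), np.float64(0.0), np.float64(0.045)] 0.0
```

>>> {"method": "jog_arm", "body": {"targets": [[0.046,0,0.004,0,0,-0.067,0],[0.046,0.003,0.004,0,0,-0.067,0],[0.045,0.006,0.004,0,0,-0.067,0],[0.045,0.009,0.004,0,0,-0.067,0],[0.044,0.012,0.004,0,0,-0.067,0],[0.043,0.016,0.003,0,0,-0.067,0],[0.042,0.018,0.004,0,0,-0.067,0],[0.041,0.021,0.003,0,0,-0.067,0]]}}

```text
time_s: 15.48
tool_pos: [442.5, 339.7, 209.8]
ee_rot: [-0.0, 0.493, 0.87, -0.001]
wrist_force: [0.7, 0.1, 1.0]
grip_width: 86.7
```

>>> {"method": "jog_arm", "body": {"targets": [[0,0,0,0,0,0,0],[0,0,0.045,0,0,0,0],[0,0,0.045,0,0,0,0],[0,0,0.045,0,0,0,0],[0,0,0,0,0,0,0],[0,0,0,0,0,0,0]]}}

```text
time_s: 16.23
tool_pos: [443.5, 338.0, 77.2]
ee_rot: [0.0, 0.495, 0.869, 0.0]
wrist_force: [-0.3, 0.2, 0.4]
grip_width: 87.1
```

>>> {"method": "jog_arm", "body": {"targets": [[0,0,0,0,0,0,1],[0,0,0,0,0,0,1],[0,0,0,0,0,0,1],[0,0,0,0,0,0,1],[0,0,0,0,0,0,1],[0,0,0,0,0,0,1],[0,0,0,0,0,0,1],[0,0,0,0,0,0,1]]}}

```text
time_s: 17.23
tool_pos: [442.9, 337.8, 76.5]
ee_rot: [0.0, 0.494, 0.869, -0.0]
wrist_force: [5.9, -11.0, 0.2]
grip_width: 15.0
```

>>> {"method": "jog_arm", "body": {"targets": [[0,0,0,0,0,0.15,1],[0,0,0,0,0,0.15,1],[0,0,0,0,0,0.15,1],[0,0,0,0,0,0.15,1],[0,0,0,0,0,0.15,1],[0,0,0,0,0,0.15,1],[0,0,0,0,0,0.15,1],[0,0,0,0,0,0,1]]}}

```text
time_s: 18.23
tool_pos: [443.4, 340.4, 76.5]
ee_rot: [-0.001, 0.864, 0.504, 0.002]
wrist_force: [0.1, 5.9, -2.9]
grip_width: 13.4
```

>>> {"method": "jog_arm", "body": {"targets": [[0,0,0,0,0,0,0.3],[0,0,0,0,0,0,0.3],[0,0,0,0,0,0,0.3],[0,0,0,0,0,0,0],[0,0,0,0,0,0,0],[0,0,-0.04,0,0,0,0],[0,0,-0.05,0,0,0,0],[0,0,-0.036,0,0,0,0]]}}

```text
time_s: 19.23
tool_pos: [443.1, 338.3, 204.6]
ee_rot: [0.0, 0.864, 0.504, 0.001]
wrist_force: [0.7, -0.6, -0.4]
grip_width: 83.8
```

```bash
python3 - <<'E'
from h import *
f,C=cam("wrist"); cv2.imwrite("pics/w6.png",f["frame"])
T,s=tool();print(s["tool_pos"],s["wrist_force"])
plan([(440,90,240,88.4)],dmax=52)
E
```

```text
[445.46172582 339.62502116 209.07749378] [0.21271191 0.68463495 2.28238824]
-> (440, 90, 240, 88.4) 5 rows
[np.float64(-0.044), np.float64(0.024), np.float64(-0.006)] -0.097
[np.float64(-0.046), np.float64(0.019), np.float64(-0.006)] -0.097
[np.float64(-0.048), np.float64(0.015), np.float64(-0.006)] -0.097
[np.float64(-0.049), np.float64(0.01), np.float64(-0.006)] -0.097
[np.float64(-0.049), np.float64(0.005), np.float64(-0.007)] -0.098
```

View pics/w6.png

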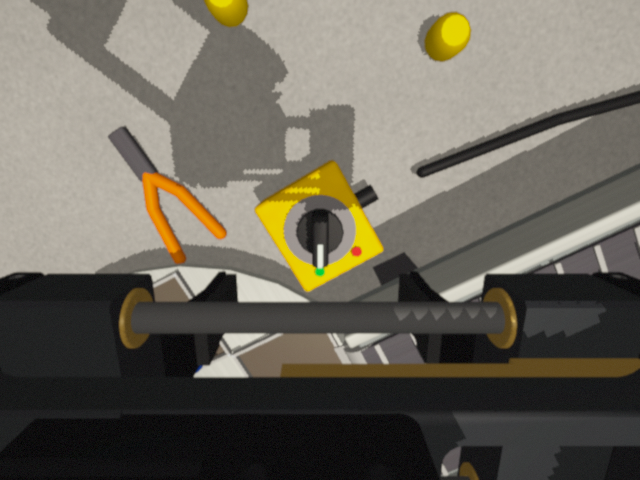

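The belt is running again; the pointer is at the green dot (320,270). Now to a viewing pose over the tray.

>>> {"method": "jog_arm", "body": {"targets": [[-0.041,0.035,-0.006,0,0,-0.097,0],[-0.043,0.031,-0.006,0,0,-0.097,0],[-0.046,0.027,-0.006,0,0,-0.097,0],[-0.048,0.022,-0.006,0,0,-0.097,0],[-0.049,0.017,-0.007,0,0,-0.097,0],[0,0,0,0,0,0,0],[0,0,0,0,0,0,0],[0,0,0,0,0,0,0]]}}

```text
time_s: 20.27
tool_pos: [495.9, 80.0, 233.2]
ee_rot: [-0.001, 0.717, 0.697, -0.0]
wrist_force: [0.5, -0.2, -0.6]
grip_width: 86.7
```

```bash
python3 - <<'E'
from h import *
f,C=cam("wrist"); cv2.imwrite("pics/w7.png",f["frame"]); crop(f,"w8.png",200,90,460,285,3)
T,s=tool();print(s["tool_pos"],s["wrist_force"])
E
```

```text
[495.99093803  80.12304133 233.2495445 ] [ 0.39462377  0.68341929 -0.42171432]
```

View pics/w8.png

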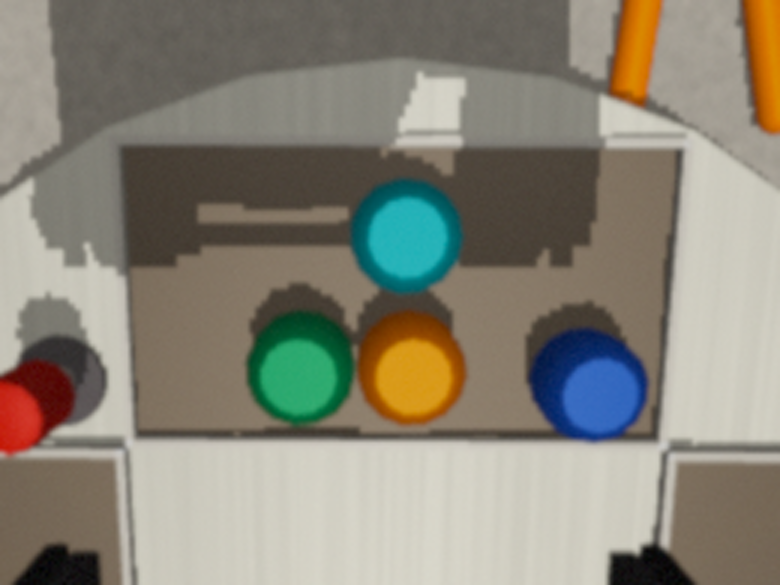

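```bash
python3 - <<'E'
from h import *
f,C=cam("wrist")
for n,u,v in [("tq",408,238),("gr",300,372),("or",412,372),("bl",598,391)]: print(n,ray(f,C,200+u/3,90+v/3,81).round(1))
for n,u,v in [("TL",122,148),("TR",683,150),("BL",135,436),("BR",655,440)]: print(n,ray(f,C,200+u/3,90+v/3,53).round(1))
T,s=tool(); print(np.degrees(np.arctan2(T[1,0],T[0,0])))
E
```

```text
tq [441.4  99.5  81. ]
gr [482.1  64.7  81. ]
or [483.1 100.2  81. ]
bl [490.8 159.4  81. ]
TL [411.6   8.   53. ]
TR [417.1 191.1  53. ]
BL [508.4   4.3  53. ]
BR [514.7 186.8  53. ]
88.46387250245101
```

```bash
python3 - <<'E'
from h import *
plan([(441.5,99.5,130,88.4),(441.5,99.5,50,88.4)],dmax=50)
print("lift+go")
plan([(441.5,99.5,130,88.4),(500,-110,150,93),(458,-310,150,98.8),(458,-310,60,98.8)],start=(441.5,99.5,50,88.4))
E
```

```text
-> (441.5, 99.5, 130, 88.4) 3 rows
[np.float64(0.006), np.float64(-0.018), np.float64(0.034)] 0.0
[np.float64(0.006), np.float64(-0.019), np.float64(0.035)] 0.001
[np.float64(0.006), np.float64(-0.018), np.float64(0.034)] 0.0
-> (441.5, 99.5, 50, 88.4) 2 rows
[np.float64(0.0), np.float64(0.0), np.float64(0.04)] 0.0
[np.float64(0.0), np.float64(0.0), np.float64(0.04)] 0.0
lift+go
-> (441.5, 99.5, 130, 88.4) 2 rows
[np.float64(0.0), np.float64(0.0), np.float64(-0.04)] 0.0
[np.float64(0.0), np.float64(0.0), np.float64(-0.04)] 0.0
-> (500, -110, 150, 93) 5 rows
[np.float64(-0.042), np.float64(0.013), np.float64(-0.004)] -0.016
[np.float64(-0.042), np.float64(0.012), np.float64(-0.004)] -0.016
[np.float64(-0.042), np.float64(0.012), np.float64(-0.004)] -0.016
[np.float64(-0.042), np.float64(0.011), np.float64(-0.004)] -0.016
[np.float64(-0.042), np.float64(0.01), np.float64(-0.004)] -0.016
-> (458, -310, 150, 98.8) 5 rows
[np.float64(-0.039), np.float64(-0.011), np.float64(0.0)] -0.02
[np.float64(-0.039), np.float64(-0.011), np.float64(0.0)] -0.02
[np.float64(-0.039), np.float64(-0.012), np.float64(0.0)] -0.021
[np.float64(-0.039), np.float64(-0.013), np.float64(0.0)] -0.02
[np.float64(-0.039), np.float64(-0.014), np.float64(0.0)] -0.021
-> (458, -310, 60, 98.8) 2 rows
[np.float64(0.0), np.float64(0.0), np.float64(0.045)] 0.0
[np.float64(0.0), np.float64(0.0), np.float64(0.045)] 0.0
```

>>> {"method": "jog_arm", "body": {"targets": [[0.006,-0.018,0.034,0,0,0,0],[0.006,-0.019,0.035,0,0,0,0],[0.006,-0.018,0.034,0,0,0,0],[0,0,0,0,0,0,0],[0,0,0.04,0,0,0,0],[0,0,0.02,0,0,0,0],[0,0,0.02,0,0,0,0],[0,0,0,0,0,0,0.2]]}}

```text
time_s: 21.38
tool_pos: [443.7, 98.5, 50.6]
ee_rot: [0.0, 0.717, 0.697, 0.0]
wrist_force: [-0.0, -0.3, 0.7]
grip_width: 82.3
```

>>> {"method": "jog_arm", "body": {"targets": [[0,0,0,0,0,0,1],[0,0,0,0,0,0,1],[0,0,0,0,0,0,1],[0,0,0,0,0,0,1],[0,0,0,0,0,0,1],[0,0,0,0,0,0,1]]}}

```text
time_s: 22.12
tool_pos: [442.2, 98.4, 50.7]
ee_rot: [0.0, 0.717, 0.697, 0.0]
wrist_force: [-0.4, -0.0, 2.8]
grip_width: 35.5
```

>>> {"method": "jog_arm", "body": {"targets": [[0,0,0,0,0,0,1],[0,0,-0.04,0,0,0,1],[0,0,-0.05,0,0,0,1],[-0.042,0.013,-0.004,0,0,-0.016,1],[-0.042,0.012,-0.004,0,0,-0.016,1],[-0.042,0.012,-0.004,0,0,-0.016,1],[-0.042,0.011,-0.004,0,0,-0.016,1],[-0.042,0.01,-0.004,0,0,-0.016,1]]}}

```text
time_s: 23.12
tool_pos: [500.7, -112.8, 160.3]
ee_rot: [-0.0, 0.689, 0.725, -0.0]
wrist_force: [0.8, 0.1, 0.0]
grip_width: 35.3
```

>>> {"method": "jog_arm", "body": {"targets": [[-0.039,-0.011,0,0,0,-0.02,1],[-0.039,-0.011,0,0,0,-0.02,1],[-0.039,-0.012,0,0,0,-0.02,1],[-0.039,-0.013,0,0,0,-0.02,1],[-0.039,-0.014,0,0,0,-0.02,1],[0,0,0,0,0,0,1],[0,0,0,0,0,0,1]]}}

```text
time_s: 24.0
tool_pos: [457.2, -310.4, 159.9]
ee_rot: [-0.001, 0.652, 0.758, 0.0]
wrist_force: [0.5, 1.0, -1.0]
grip_width: 35.0
```

```bash
python3 - <<'E'
from h import *
f,C=cam("wrist"); cv2.imwrite("pics/w9.png",f["frame"]); g,D=cam("top"); crop(g,"t9.png",440,170,600,330,4)
T,s=tool();print(s["tool_pos"],s["grip_width"],s["time_s"])
E
```

```text
[ 457.64814399 -309.7605478   160.15564766] 35.014200129743784 24.1
```

View pics/w9.png

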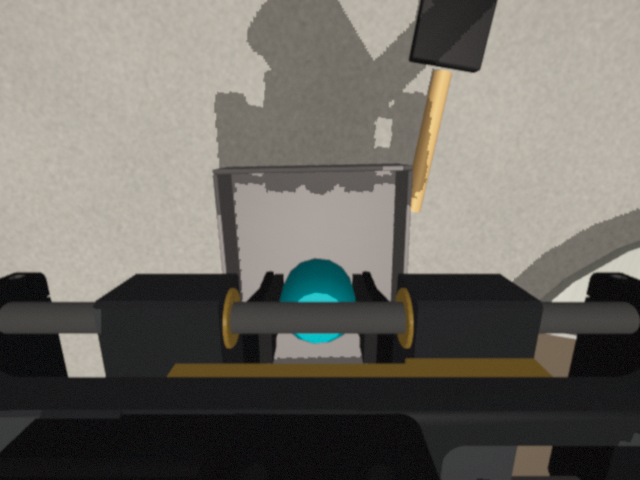

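View pics/t9.png

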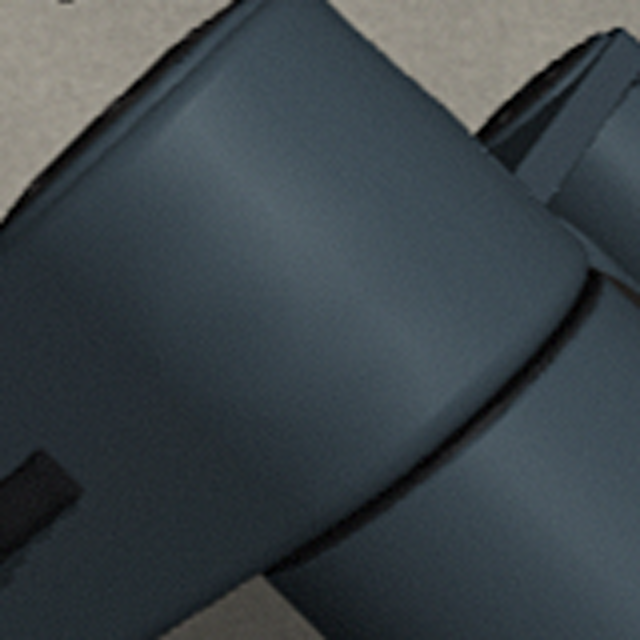

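```bash
python3 - <<'E'
from h import *
f,C=cam("wrist")
a=ray(f,C,216,171,50);b=ray(f,C,412,165,50);print(a,b,np.linalg.norm(a-b))
e=(b-a)/np.linalg.norm(b-a); x=np.array([e[1],-e[0]]); print("yaw",np.degrees(np.arctan2(x[1],x[0])))
m=(a+b)[:2]/2; c=m+x*110; print("centre",c)
T,s=tool(); print(np.linalg.norm(m-T[:2,3]))
for k in(-72,-24,24,72): print(k,c+k*x)
p=c-72*x
yaw=np.degrees(np.arctan2(T[1,0],T[0,0])); print(yaw)
plan([(p[0],p[1],60,yaw),(p[0],p[1],11,yaw)])
E
```

```text
[ 414.67792318 -397.10115144   50.        ] [ 386.38055961 -243.5403108    50.        ] 156.14631780354713
yaw 10.44102636889548
centre [ 508.70785687 -300.38615925]
58.25211937308135
-72 [ 437.90003583 -313.43424265]
-24 [ 485.10524986 -304.73552039]
24 [ 532.31046388 -296.03679812]
72 [ 579.5156779  -287.33807585]
98.74074656652724
-> (np.float64(437.9000358323808), np.float64(-313.4342426548235), 60, np.float64(98.74074656652724)) 3 rows
[np.float64(0.0), np.float64(-0.007), np.float64(0.033)] 0.0
[np.float64(0.0), np.float64(-0.007), np.float64(0.034)] 0.0
[np.float64(-0.001), np.float64(-0.006), np.float64(0.033)] 0.0
-> (np.float64(437.9000358323808), np.float64(-313.4342426548235), 11, np.float64(98.74074656652724)) 1 rows
[np.float64(0.0), np.float64(0.0), np.float64(0.049)] 0.0
```

>>> {"method": "jog_arm", "body": {"targets": [[0,-0.007,0.033,0,0,0,1],[0,-0.007,0.034,0,0,0,1],[0,-0.006,0.033,0,0,0,1],[0,0,0.03,0,0,0,1],[0,0,0.01,0,0,0,1],[0,0,0.009,0,0,0,1],[0,0,0,0,0,0,1],[0,0,0,0,0,0,1]]}}

```text
time_s: 25.15
tool_pos: [438.7, -314.8, 12.4]
ee_rot: [0.001, 0.652, 0.759, -0.0]
wrist_force: [-0.6, -0.4, -0.9]
grip_width: 35.4
```

>>> {"method": "jog_arm", "body": {"targets": [[0,0,0,0,0,0,0.3],[0,0,0,0,0,0,0.3],[0,0,0,0,0,0,0.3],[0,0,0,0,0,0,0.3],[0,0,-0.04,0,0,0,0.3],[0,0,-0.05,0,0,0,0.3],[0,0,-0.05,0,0,0,0.3],[0,0,0,0,0,0,0]]}}

```text
time_s: 26.15
tool_pos: [440.2, -316.5, 155.5]
ee_rot: [0.005, 0.652, 0.759, -0.001]
wrist_force: [0.7, -0.3, 0.8]
grip_width: 65.3
```

```bash
python3 - <<'E'
from h import *
f,C=cam("wrist"); cv2.imwrite("pics/w10.png",f["frame"])
T,s=tool();print(s["tool_pos"],s["grip_width"],s["time_s"])
plan([(500,-110,160,93),(491,120,220,88.4)])
E
```

```text
[ 438.96790641 -315.17478694  153.39608075] 68.43515275856419 26.2
-> (500, -110, 160, 93) 5 rows
[np.float64(0.039), np.float64(0.018), np.float64(-0.001)] 0.02
[np.float64(0.039), np.float64(0.018), np.float64(-0.001)] 0.02
[np.float64(0.039), np.float64(0.017), np.float64(-0.002)] 0.02
[np.float64(0.04), np.float64(0.016), np.float64(-0.001)] 0.019
[np.float64(0.04), np.float64(0.014), np.float64(-0.002)] 0.02
-> (491, 120, 220, 88.4) 5 rows
[np.float64(0.046), np.float64(0.001), np.float64(-0.012)] 0.016
[np.float64(0.046), np.float64(0.0), np.float64(-0.012)] 0.016
[np.float64(0.046), np.float64(-0.001), np.float64(-0.012)] 0.016
[np.float64(0.046), np.float64(-0.002), np.float64(-0.012)] 0.016
[np.float64(0.046), np.float64(-0.002), np.float64(-0.012)] 0.016
```

View pics/w10.png

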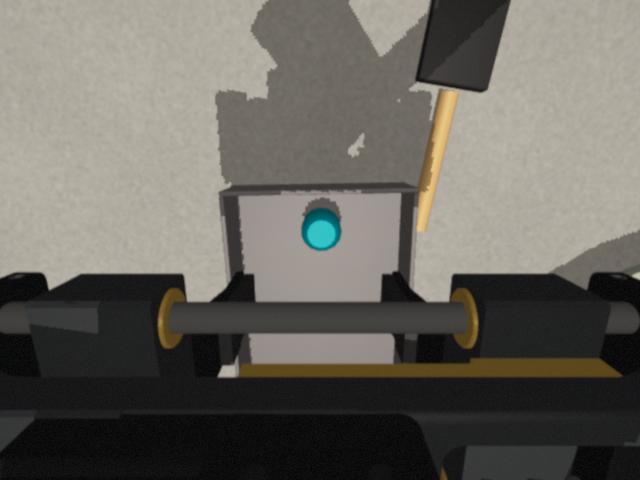

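Turquoise stands upright in the tote at (321,230). Back to the tray for a fresh look.

>>> {"method": "jog_arm", "body": {"targets": [[0.039,0.018,-0.001,0,0,0.02,0],[0.039,0.018,-0.001,0,0,0.02,0],[0.039,0.017,-0.002,0,0,0.02,0],[0.04,0.016,-0.001,0,0,0.019,0],[0.04,0.014,-0.002,0,0,0.02,0],[0.046,0.001,-0.012,0,0,0.016,0],[0.046,0,-0.012,0,0,0.016,0],[0.046,-0.001,-0.012,0,0,0.016,0]]}}

```text
time_s: 27.2
tool_pos: [492.4, 30.3, 193.1]
ee_rot: [-0.002, 0.706, 0.708, -0.001]
wrist_force: [0.9, -0.5, 0.2]
grip_width: 86.8
```

>>> {"method": "jog_arm", "body": {"targets": [[0.046,-0.002,-0.012,0,0,0.016,0],[0.046,-0.002,-0.012,0,0,0.016,0],[0,0,0,0,0,0,0],[0,0,0,0,0,0,0]]}}

```text
time_s: 27.7
tool_pos: [489.1, 120.5, 217.2]
ee_rot: [-0.001, 0.717, 0.698, -0.001]
wrist_force: [-0.1, -0.9, 0.4]
grip_width: 87.2
```

```bash
python3 - <<'E'
from h import *
f,C=cam("wrist"); crop(f,"w11.png",200,90,460,285,3)
T,s=tool();print(s["tool_pos"],s["grip_width"],s["time_s"])
E
```

```text
[489.346061   119.98313629 217.31246014] 86.7579478272642 27.75
```

View pics/w11.png

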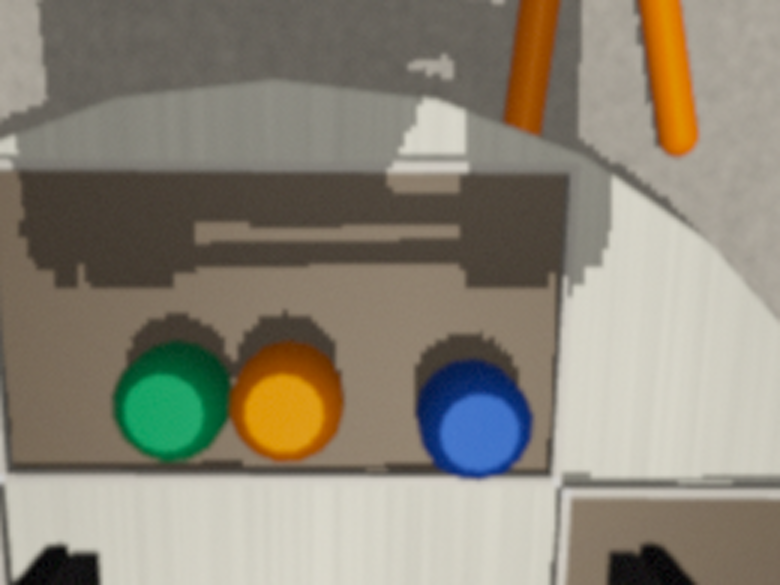

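```bash
python3 - <<'E'
from h import *
f,C=cam("wrist")
for n,u,v in [("gr",165,407),("or",284,408),("bl",480,427)]: print(n,ray(f,C,200+u/3,90+v/3,81).round(1))
E
```

```text
gr [482.   63.9  81. ]
or [483.3 100.   81. ]
bl [490.9 159.6  81. ]
```

>>> {"method": "jog_arm", "body": {"targets": [[0.04,0,0.03,0,0,0,0.47],[0,0,0.03,0,0,0,0.47],[0,0,0,0,0,0,0.47],[0,0,0,0,0,0,0.47]]}}

```text
time_s: 28.3
tool_pos: [491.8, 159.8, 158.9]
ee_rot: [0.0, 0.717, 0.697, 0.0]
wrist_force: [-0.3, 0.8, -0.5]
grip_width: 54.9
```

```bash
python3 - <<'E'
from h import *
T,s=tool();print(s["tool_pos"],s["grip_width"],s["time_s"])
f,C=cam("wrist"); cv2.imwrite("pics/w12.png",f["frame"])
E
```

```text
[491.84100372 159.80204084 158.92973748] 54.91818155355108 28.3
```

View pics/w12.png

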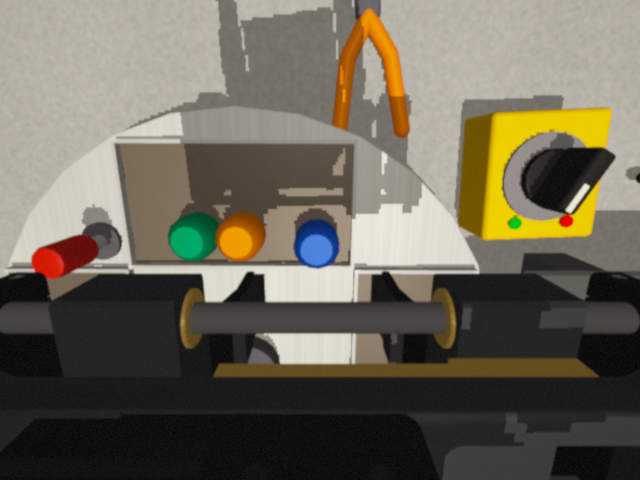

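>>> {"method": "jog_arm", "body": {"targets": [[0.003,-0.001,0.02,0,0,0,0.48],[0,0,0.03,0,0,0,0.48],[0,0,0,0,0,0,0.48],[0,0,0,0,0,0,0.48]]}}

```text
time_s: 28.85
tool_pos: [491.4, 163.6, 109.8]
ee_rot: [0.001, 0.717, 0.697, 0.001]
wrist_force: [-0.3, 0.6, 0.3]
grip_width: 45.3
```

>>> {"method": "jog_arm", "body": {"targets": [[-0.001,0,0.03,0,0,0,0.48],[0,0,0.012,0,0,0,0.48],[0,0,0.01,0,0,0,0.48],[0,0,0,0,0,0,1],[0,0,0,0,0,0,1],[0,0,0,0,0,0,1],[0,0,0,0,0,0,1]]}}

```text
time_s: 29.72
tool_pos: [490.4, 162.8, 56.8]
ee_rot: [0.0, 0.717, 0.697, 0.0]
wrist_force: [0.4, 0.3, -0.8]
grip_width: 34.9
```

```bash
python3 - <<'E'
from h import *
T,s=tool();print(s["tool_pos"],s["grip_width"],s["time_s"])
p=s["tool_pos"]
plan([(p[0],p[1],145,88.4),(500,-110,150,93),(485,-305,150,98.8),(485,-305,19,98.8)])
E
```

```text
[490.41441623 162.81094034  56.83891408] 34.94487017502978 29.725
-> (np.float64(490.4144162262296), np.float64(162.81094034376792), 145, 88.4) 2 rows
[np.float64(0.0), np.float64(0.0), np.float64(-0.044)] 0.0
[np.float64(0.0), np.float64(0.0), np.float64(-0.044)] 0.0
-> (500, -110, 150, 93) 6 rows
[np.float64(-0.045), np.float64(0.003), np.float64(-0.001)] -0.013
[np.float64(-0.046), np.float64(0.002), np.float64(-0.001)] -0.013
[np.float64(-0.045), np.float64(0.002), np.float64(-0.001)] -0.014
[np.float64(-0.046), np.float64(0.001), np.float64(-0.001)] -0.013
[np.float64(-0.045), np.float64(0.0), np.float64(-0.001)] -0.014
[np.float64(-0.046), np.float64(0.0), np.float64(0.0)] -0.013
-> (485, -305, 150, 98.8) 4 rows
[np.float64(-0.048), np.float64(-0.006), np.float64(0.0)] -0.025
[np.float64(-0.048), np.float64(-0.008), np.float64(0.0)] -0.025
[np.float64(-0.048), np.float64(-0.009), np.float64(0.0)] -0.026
[np.float64(-0.049), np.float64(-0.009), np.float64(0.0)] -0.025
-> (485, -305, 19, 98.8) 3 rows
[np.float64(0.0), np.float64(0.0), np.float64(0.044)] 0.0
[np.float64(0.0), np.float64(0.0), np.float64(0.043)] 0.0
[np.float64(0.0), np.float64(0.0), np.float64(0.044)] 0.0
```

>>> {"method": "jog_arm", "body": {"targets": [[0,0,-0.044,0,0,0,1],[0,0,-0.049,0,0,0,1],[-0.045,0.003,-0.001,0,0,-0.013,1],[-0.046,0.002,-0.001,0,0,-0.013,1],[-0.045,0.002,-0.001,0,0,-0.014,1],[-0.046,0.001,-0.001,0,0,-0.013,1],[-0.045,0,-0.001,0,0,-0.014,1],[-0.046,0,0,0,0,-0.013,1]]}}

```text
time_s: 30.72
tool_pos: [499.6, -111.6, 154.8]
ee_rot: [0.0, 0.688, 0.725, 0.0]
wrist_force: [1.4, -0.2, -1.5]
grip_width: 34.5
```

>>> {"method": "jog_arm", "body": {"targets": [[-0.048,-0.006,0,0,0,-0.025,1],[-0.048,-0.008,0,0,0,-0.025,1],[-0.048,-0.009,0,0,0,-0.025,1],[-0.049,-0.009,0,0,0,-0.025,1],[0,0,0,0,0,0,1],[0,0,0.03,0,0,0,1],[0,0,0.04,0,0,0,1],[0,0,0,0,0,0,1]]}}

```text
time_s: 31.72
tool_pos: [483.0, -302.3, 82.0]
ee_rot: [-0.004, 0.651, 0.759, 0.0]
wrist_force: [0.4, 0.7, -1.1]
grip_width: 35.1
```

```bash
python3 - <<'E'
from h import *
T,s=tool();print(s["tool_pos"],s["grip_width"],s["time_s"])
f,C=cam("wrist"); cv2.imwrite("pics/w13.png",f["frame"])
print(delta([485,-305,17]))
E
```

```text
[ 482.97979241 -302.27292773   82.0053278 ] 35.14193535503949 31.725
[-0.0017  0.0006  0.0667]
```

View pics/w13.png

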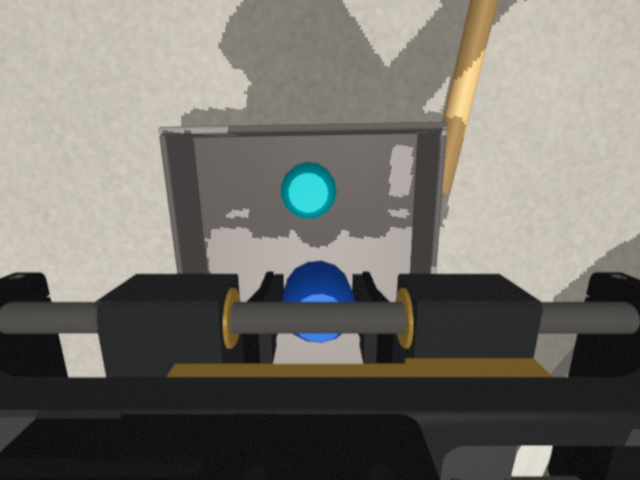

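>>> {"method": "jog_arm", "body": {"targets": [[-0.002,0.002,0.04,0,0,0,1],[0,0,0.015,0,0,0,1],[0,0,0.008,0,0,0,1],[0,0,0,0,0,0,1],[0,0,0,0,0,0,1]]}}

```text
time_s: 32.4
tool_pos: [488.1, -307.6, 22.6]
ee_rot: [0.001, 0.651, 0.759, -0.0]
wrist_force: [-0.8, -0.7, 0.4]
grip_width: 35.6
```

>>> {"method": "jog_arm", "body": {"targets": [[0,0,0.003,0,0,0,1],[0,0,0,0,0,0,1],[0,0,0,0,0,0,1]]}}

```text
time_s: 32.78
tool_pos: [487.5, -307.2, 18.7]
ee_rot: [0.0, 0.651, 0.759, -0.0]
wrist_force: [-0.2, 0.1, -0.6]
grip_width: 35.0
```

>>> {"method": "jog_arm", "body": {"targets": [[0,0,0.002,0,0,0,1],[0,0,0,0,0,0,0.3],[0,0,0,0,0,0,0.3],[0,0,0,0,0,0,0.3],[0,0,0,0,0,0,0.3],[0,0,-0.04,0,0,0,0.3],[0,0,-0.05,0,0,0,0.3],[0,0,-0.05,0,0,0,0.3]]}}

```text
time_s: 33.78
tool_pos: [487.2, -306.9, 157.8]
ee_rot: [-0.0, 0.651, 0.759, 0.0]
wrist_force: [0.1, -0.3, -0.9]
grip_width: 60.7
```

```bash
python3 - <<'E'
from h import *
f,C=cam("wrist"); cv2.imwrite("pics/w14.png",f["frame"])
T,s=tool();print(s["tool_pos"],s["grip_width"],s["time_s"])
plan([(500,-110,170,50),(491,64,180,-1.6)],amax=0.16)
E
```

```text
[ 490.48116046 -309.67287191  164.65720608] 60.83240083499146 33.825
-> (500, -110, 170, 50) 6 rows
[np.float64(0.033), np.float64(0.007), np.float64(-0.001)] 0.142
[np.float64(0.033), np.float64(0.002), np.float64(-0.001)] 0.142
[np.float64(0.033), np.float64(-0.003), np.float64(-0.001)] 0.142
[np.float64(0.032), np.float64(-0.008), np.float64(-0.001)] 0.142
[np.float64(0.031), np.float64(-0.012), np.float64(-0.001)] 0.141
[np.float64(0.03), np.float64(-0.016), np.float64(0.0)] 0.142
-> (491, 64, 180, -1.6) 6 rows
[np.float64(0.021), np.float64(-0.02), np.float64(-0.002)] 0.15
[np.float64(0.018), np.float64(-0.023), np.float64(-0.002)] 0.15
[np.float64(0.014), np.float64(-0.025), np.float64(-0.002)] 0.15
[np.float64(0.011), np.float64(-0.027), np.float64(-0.001)] 0.15
[np.float64(0.006), np.float64(-0.028), np.float64(-0.002)] 0.15
[np.float64(0.003), np.float64(-0.029), np.float64(-0.001)] 0.15
```

View pics/w14.png

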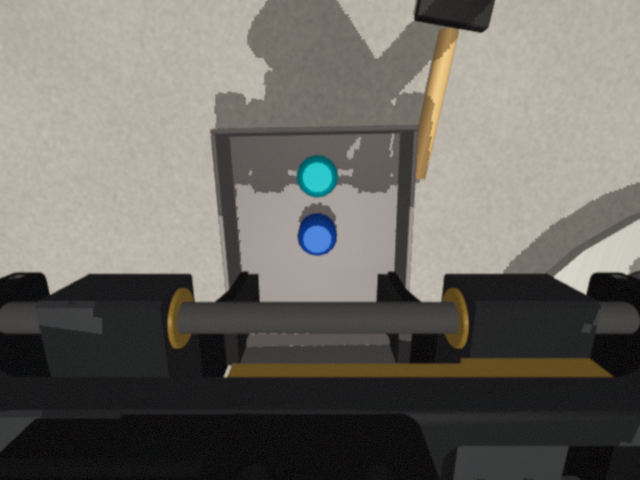

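>>> {"method": "jog_arm", "body": {"targets": [[0.033,0.007,-0.001,0,0,0.142,0.3],[0.033,0.002,-0.001,0,0,0.142,0.3],[0.033,-0.003,-0.001,0,0,0.142,0.3],[0.032,-0.008,-0.001,0,0,0.142,0.3],[0.031,-0.012,-0.001,0,0,0.141,0.3],[0.03,-0.016,0,0,0,0.142,0.3],[0.021,-0.02,-0.002,0,0,0.15,0.3],[0.018,-0.023,-0.002,0,0,0.15,0.3]]}}

```text
time_s: 34.83
tool_pos: [493.5, -48.0, 165.5]
ee_rot: [-0.0, 0.96, 0.28, 0.0]
wrist_force: [0.3, 0.5, -0.0]
grip_width: 61.1
```

>>> {"method": "jog_arm", "body": {"targets": [[0.013,-0.026,-0.002,0,0,0.15,0.3],[0.009,-0.028,-0.001,0,0,0.15,0.3],[0.004,-0.028,-0.002,0,0,0.15,0.3],[-0.001,-0.029,-0.001,0,0,0.15,0.3],[0,0,0,0,0,0,0.3],[0,0,0,0,0,0,0.3]]}}

```text
time_s: 35.58
tool_pos: [479.3, 65.4, 171.6]
ee_rot: [0.0, 1.0, -0.013, 0.0]
wrist_force: [0.1, -0.3, 0.9]
grip_width: 61.1
```

```bash
python3 - <<'E'
from h import *
f,C=cam("wrist"); cv2.imwrite("pics/w15.png",f["frame"])
T,s=tool();print(T.round(3),s["grip_width"],s["time_s"])
print(proj(f,C,[482,64,81]),proj(f,C,[483,100,81]))
E
```

```text
[[ 1.00000e+00 -2.70000e-02  0.00000e+00  4.79439e+02]
 [-2.70000e-02 -1.00000e+00 -0.00000e+00  6.50810e+01]
 [ 0.00000e+00  0.00000e+00 -1.00000e+00  1.71547e+02]
 [ 0.00000e+00  0.00000e+00  0.00000e+00  1.00000e+00]] 60.62425789333418 35.625
(np.float64(322.1260493166831), np.float64(246.41215776215336)) (np.float64(322.37489529115715), np.float64(200.69709913008518))
```

View pics/w15.png

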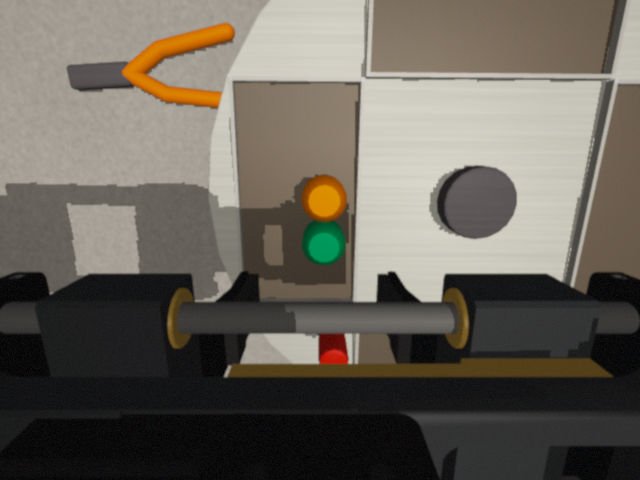

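>>> {"method": "jog_arm", "body": {"targets": [[0.003,0.001,0.03,0,0,0,0.3],[0,0,0.04,0,0,0,0.3],[0,0,0.02,0,0,0,0.3],[0,0,0,0,0,0,0.3],[0,0,0,0,0,0,0.3]]}}

```text
time_s: 36.25
tool_pos: [482.8, 64.0, 82.1]
ee_rot: [0.0, 1.0, -0.014, 0.001]
wrist_force: [0.1, 1.1, 0.3]
grip_width: 61.0
```

>>> {"method": "jog_arm", "body": {"targets": [[0,0,0.015,0,0,0,0.3],[0,0,0.01,0,0,0,0.3],[0,0,0,0,0,0,0.3],[0,0,0,0,0,0,1],[0,0,0,0,0,0,1],[0,0,0,0,0,0,1],[0,0,0,0,0,0,1],[0,0,0,0,0,0,1]]}}

```text
time_s: 37.25
tool_pos: [482.6, 64.7, 56.8]
ee_rot: [0.0, 1.0, -0.014, 0.001]
wrist_force: [0.6, -0.5, 1.7]
grip_width: 34.5
```

```bash
python3 - <<'E'
from h import *
f,C=cam("wrist"); cv2.imwrite("pics/w16.png",f["frame"])
T,s=tool();print(s["tool_pos"],s["grip_width"],s["time_s"])
p=s["tool_pos"]
plan([(p[0],p[1],160,-1.6),(510,-110,165,50),(533,-296,165,98.8)],amax=0.16)
E
```

```text
[482.59676855  64.64089336  56.82662335] 34.47471105107757 37.3
-> (np.float64(482.5967685454544), np.float64(64.64089336025937), 160, -1.6) 3 rows
[np.float64(0.0), np.float64(0.0), np.float64(-0.034)] 0.0
[np.float64(0.0), np.float64(0.0), np.float64(-0.035)] 0.0
[np.float64(0.0), np.float64(0.0), np.float64(-0.034)] 0.0
-> (510, -110, 165, 50) 6 rows
[np.float64(0.005), np.float64(0.029), np.float64(-0.001)] -0.15
[np.float64(0.001), np.float64(0.029), np.float64(-0.001)] -0.15
[np.float64(-0.003), np.float64(0.029), np.float64(-0.001)] -0.15
[np.float64(-0.008), np.float64(0.029), np.float64(-0.001)] -0.15
[np.float64(-0.012), np.float64(0.027), np.float64(-0.001)] -0.15
[np.float64(-0.016), np.float64(0.025), np.float64(0.0)] -0.151
-> (533, -296, 165, 98.8) 6 rows
[np.float64(-0.021), np.float64(0.023), np.float64(0.0)] -0.142
[np.float64(-0.024), np.float64(0.02), np.float64(0.0)] -0.142
[np.float64(-0.027), np.float64(0.016), np.float64(0.0)] -0.142
[np.float64(-0.029), np.float64(0.012), np.float64(0.0)] -0.142
[np.float64(-0.03), np.float64(0.008), np.float64(0.0)] -0.142
[np.float64(-0.031), np.float64(0.003), np.float64(0.0)] -0.141
```

View pics/w16.png

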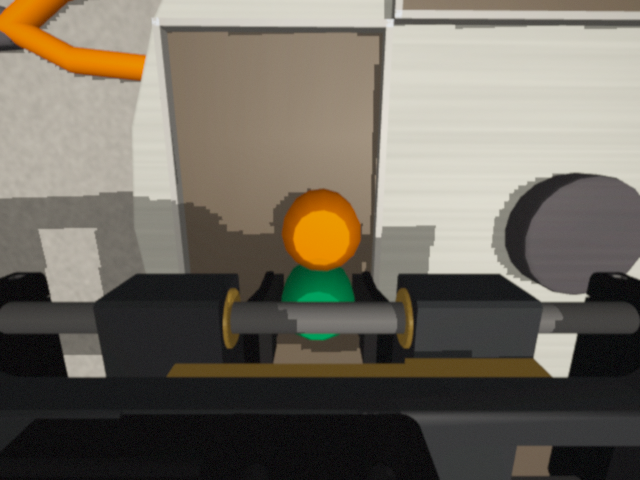

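Green is in the jaws. Lift it and carry it to the tote.

>>> {"method": "jog_arm", "body": {"targets": [[0,0.001,-0.034,0,0,0,1],[0,0,-0.035,0,0,0,1],[0,0,-0.034,0,0,0,1],[0.005,0.029,-0.001,0,0,-0.15,1],[0.001,0.029,-0.001,0,0,-0.15,1],[-0.003,0.029,-0.001,0,0,-0.15,1],[-0.008,0.029,-0.001,0,0,-0.15,1],[-0.012,0.027,-0.001,0,0,-0.15,1]]}}

```text
time_s: 38.3
tool_pos: [504.1, -82.5, 164.2]
ee_rot: [-0.001, 0.935, 0.356, -0.001]
wrist_force: [0.3, 0.9, -0.8]
grip_width: 34.8
```

>>> {"method": "jog_arm", "body": {"targets": [[-0.016,0.025,0,0,0,-0.151,1],[-0.021,0.023,0,0,0,-0.142,1],[-0.024,0.02,0,0,0,-0.142,1],[-0.027,0.016,0,0,0,-0.142,1],[-0.029,0.012,0,0,0,-0.142,1],[-0.03,0.008,0,0,0,-0.142,1],[-0.031,0.003,0,0,0,-0.141,1],[0,0,0,0,0,0,1]]}}

```text
time_s: 39.3
tool_pos: [532.6, -299.2, 164.0]
ee_rot: [0.0, 0.652, 0.758, -0.0]
wrist_force: [-0.6, 0.6, -0.8]
grip_width: 35.1
```

```bash
python3 - <<'E'
from h import *
f,C=cam("wrist"); cv2.imwrite("pics/w17.png",f["frame"])
T,s=tool();print(T.round(3),s["grip_width"],s["time_s"])
print(delta([533,-296,17]))
E
```

```text
[[-1.50000e-01  9.89000e-01 -1.00000e-03  5.31987e+02]
 [ 9.89000e-01  1.50000e-01  2.00000e-03 -2.97291e+02]
 [ 2.00000e-03 -1.00000e-03 -1.00000e+00  1.63794e+02]
 [ 0.00000e+00  0.00000e+00  0.00000e+00  1.00000e+00]] 34.91840784683702 39.35
[0.0009 0.0014 0.1468]
```

View pics/w17.png

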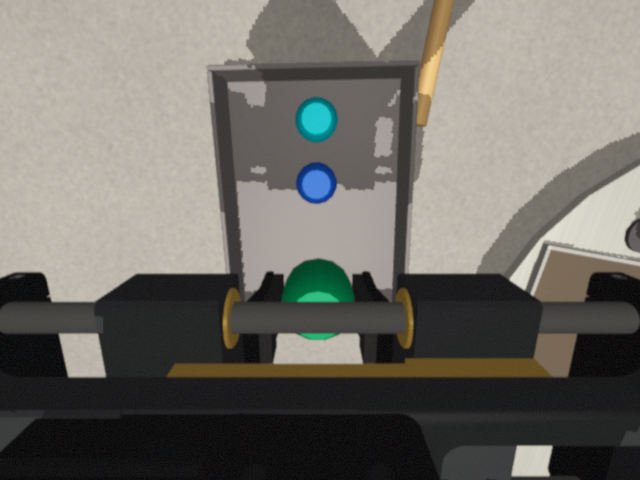

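>>> {"method": "jog_arm", "body": {"targets": [[0,0.002,0.05,0,0,0,1],[0,0,0.05,0,0,0,1],[0,0,0.03,0,0,0,1],[0,0,0.014,0,0,0,1],[0,0,0,0,0,0,1],[0,0,0,0,0,0,1]]}}

```text
time_s: 40.1
tool_pos: [535.6, -297.1, 21.9]
ee_rot: [0.001, 0.651, 0.759, 0.0]
wrist_force: [0.5, -0.1, -2.0]
grip_width: 34.9
```

>>> {"method": "jog_arm", "body": {"targets": [[0,0,0.002,0,0,0,1],[0,0,0,0,0,0,1],[0,0,0,0,0,0,1]]}}

```text
time_s: 40.48
tool_pos: [534.9, -296.9, 19.0]
ee_rot: [0.0, 0.651, 0.759, 0.0]
wrist_force: [-1.3, -0.1, -2.2]
grip_width: 34.8
```

>>> {"method": "jog_arm", "body": {"targets": [[0,0,0.002,0,0,0,1],[0,0,0,0,0,0,0.3],[0,0,0,0,0,0,0.3],[0,0,0,0,0,0,0.3],[0,0,0,0,0,0,0.3],[0,0,-0.04,0,0,0,0.3],[0,0,-0.05,0,0,0,0.3],[0,0,-0.05,0,0,0,0.3]]}}

```text
time_s: 41.48
tool_pos: [534.5, -296.5, 157.7]
ee_rot: [-0.0, 0.651, 0.759, 0.0]
wrist_force: [-0.4, 0.5, 0.5]
grip_width: 60.7
```

```bash
python3 - <<'E'
from h import *
f,C=cam("wrist"); cv2.imwrite("pics/w18.png",f["frame"])
T,s=tool();print(s["tool_pos"],s["grip_width"],s["time_s"])
plan([(510,-110,165,93),(484,98,180,88.4)])
E
```

```text
[ 538.00154908 -299.17475827  165.11180683] 60.96213626318884 41.525
-> (510, -110, 165, 93) 4 rows
[np.float64(0.048), np.float64(0.0), np.float64(0.0)] 0.025
[np.float64(0.048), np.float64(-0.001), np.float64(0.0)] 0.025
[np.float64(0.048), np.float64(-0.002), np.float64(0.0)] 0.026
[np.float64(0.047), np.float64(-0.003), np.float64(0.0)] 0.025
-> (484, 98, 180, 88.4) 5 rows
[np.float64(0.042), np.float64(-0.003), np.float64(-0.003)] 0.016
[np.float64(0.042), np.float64(-0.004), np.float64(-0.003)] 0.016
[np.float64(0.042), np.float64(-0.004), np.float64(-0.003)] 0.016
[np.float64(0.041), np.float64(-0.005), np.float64(-0.003)] 0.016
[np.float64(0.042), np.float64(-0.006), np.float64(-0.003)] 0.016
```

View pics/w18.png

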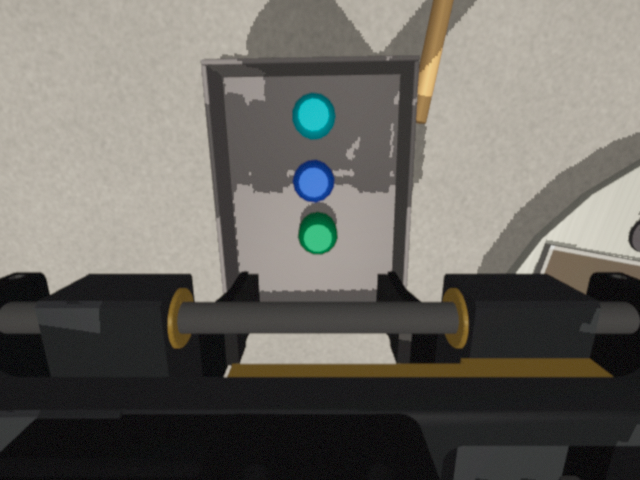

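Three are standing in the tote, at (314,115), (314,181) and (318,232). Now orange.

>>> {"method": "jog_arm", "body": {"targets": [[0.048,0,0,0,0,0.025,0.2],[0.048,-0.001,0,0,0,0.025,0.2],[0.048,-0.002,0,0,0,0.026,0.2],[0.047,-0.003,0,0,0,0.025,0.2],[0.042,-0.003,-0.003,0,0,0.016,0.2],[0.042,-0.004,-0.003,0,0,0.016,0.2],[0.042,-0.004,-0.003,0,0,0.016,0.2],[0.041,-0.005,-0.003,0,0,0.016,0.2]]}}

```text
time_s: 42.52
tool_pos: [485.8, 60.2, 168.7]
ee_rot: [0.0, 0.711, 0.703, 0.0]
wrist_force: [0.7, -0.3, -0.2]
grip_width: 69.7
```

>>> {"method": "jog_arm", "body": {"targets": [[0.042,-0.006,-0.003,0,0,0.016,0.2],[0,0,0,0,0,0,0.2],[0,0,0,0,0,0,0.2]]}}

```text
time_s: 42.9
tool_pos: [480.7, 100.7, 171.6]
ee_rot: [0.0, 0.717, 0.698, 0.0]
wrist_force: [0.2, 0.4, 0.2]
grip_width: 69.9
```

```bash
python3 - <<'E'
from h import *
f,C=cam("wrist"); cv2.imwrite("pics/w19.png",f["frame"])
T,s=tool();print(T.round(3),s["grip_width"],s["time_s"])
print(proj(f,C,[483,100,81]))
E
```

```text
[[ 2.80000e-02  1.00000e+00  0.00000e+00  4.80744e+02]
 [ 1.00000e+00 -2.80000e-02 -0.00000e+00  1.00248e+02]
 [-0.00000e+00  0.00000e+00 -1.00000e+00  1.71492e+02]
 [ 0.00000e+00  0.00000e+00  0.00000e+00  1.00000e+00]] 69.58608988799584 42.95
(np.float64(315.69116588835567), np.float64(247.80045093747555))
```

View pics/w19.png

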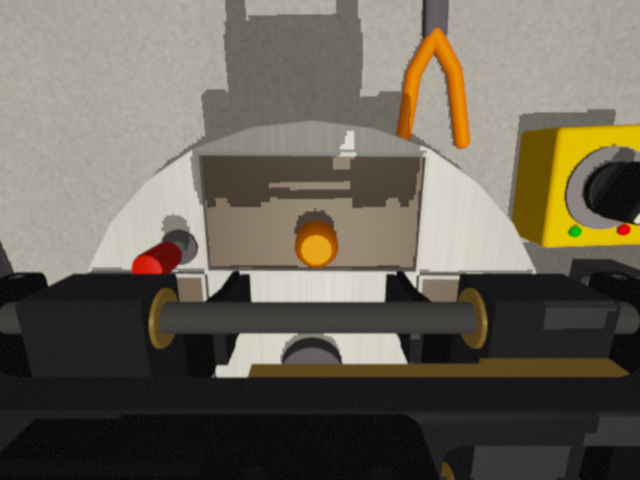

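>>> {"method": "jog_arm", "body": {"targets": [[0,0.002,0.04,0,0,0,0.2],[0,0,0.05,0,0,0,0.2],[0,0,0.02,0,0,0,0.2],[0,0,0.008,0,0,0,0.2],[0,0,0,0,0,0,0.2],[0,0,0,0,0,0,0.2]]}}

```text
time_s: 43.7
tool_pos: [483.4, 100.6, 54.4]
ee_rot: [0.001, 0.717, 0.697, 0.001]
wrist_force: [-0.5, 0.3, 0.3]
grip_width: 69.5
```

>>> {"method": "jog_arm", "body": {"targets": [[0,0,0,0,0,0,1],[0,0,0,0,0,0,1],[0,0,0,0,0,0,1],[0,0,0,0,0,0,1],[0,0,0,0,0,0,1],[0,0,0,0,0,0,1]]}}

```text
time_s: 44.45
tool_pos: [482.5, 100.9, 53.7]
ee_rot: [0.0, 0.717, 0.697, 0.0]
wrist_force: [-0.3, -0.2, 2.1]
grip_width: 34.9
```

```bash
python3 - <<'E'
from h import *
T,s=tool();print(s["tool_pos"],s["grip_width"],s["time_s"])
p=s["tool_pos"]
plan([(p[0],p[1],150,88.4),(520,-110,165,93),(581,-288,165,98.8)])
E
```

```text
[482.52858304 100.91323762  53.66862233] 34.94110791599829 44.45
-> (np.float64(482.5285830369959), np.float64(100.91323761785269), 150, 88.4) 2 rows
[np.float64(0.0), np.float64(0.0), np.float64(-0.048)] 0.0
[np.float64(0.0), np.float64(0.0), np.float64(-0.048)] 0.0
-> (520, -110, 165, 93) 5 rows
[np.float64(-0.042), np.float64(0.009), np.float64(-0.003)] -0.016
[np.float64(-0.042), np.float64(0.008), np.float64(-0.003)] -0.016
[np.float64(-0.042), np.float64(0.007), np.float64(-0.003)] -0.016
[np.float64(-0.042), np.float64(0.007), np.float64(-0.003)] -0.016
[np.float64(-0.043), np.float64(0.006), np.float64(-0.003)] -0.016
-> (581, -288, 165, 98.8) 4 rows
[np.float64(-0.045), np.float64(0.013), np.float64(0.0)] -0.025
[np.float64(-0.046), np.float64(0.012), np.float64(0.0)] -0.025
[np.float64(-0.046), np.float64(0.01), np.float64(0.0)] -0.026
[np.float64(-0.046), np.float64(0.009), np.float64(0.0)] -0.025
```

>>> {"method": "jog_arm", "body": {"targets": [[0,0,-0.048,0,0,0,1],[0,0,-0.048,0,0,0,1],[-0.042,0.009,-0.003,0,0,-0.016,1],[-0.042,0.008,-0.003,0,0,-0.016,1],[-0.042,0.007,-0.003,0,0,-0.016,1],[-0.042,0.007,-0.003,0,0,-0.016,1],[-0.043,0.006,-0.003,0,0,-0.016,1],[-0.045,0.013,0,0,0,-0.025,1]]}}

```text
time_s: 45.45
tool_pos: [535.1, -155.2, 164.2]
ee_rot: [-0.001, 0.679, 0.734, -0.0]
wrist_force: [0.9, -0.3, -0.6]
grip_width: 34.6
```

>>> {"method": "jog_arm", "body": {"targets": [[-0.046,0.012,0,0,0,-0.025,1],[-0.046,0.01,0,0,0,-0.026,1],[-0.046,0.009,0,0,0,-0.025,1],[0,0,0,0,0,0,1],[0,0,0,0,0,0,1]]}}

```text
time_s: 46.08
tool_pos: [579.7, -287.4, 163.5]
ee_rot: [-0.002, 0.651, 0.759, 0.0]
wrist_force: [-0.2, -0.2, -1.2]
grip_width: 35.4
```

```bash
python3 - <<'E'
from h import *
f,C=cam("wrist"); cv2.imwrite("pics/w20.png",f["frame"])
T,s=tool();print(s["tool_pos"],s["grip_width"],s["time_s"])
print(delta([579.5,-288,14]))
E
```

```text
[ 579.64267738 -286.85159614  163.72479878] 35.24890462646864 46.125
[-0.0015 -0.      0.1497]
```

View pics/w20.png

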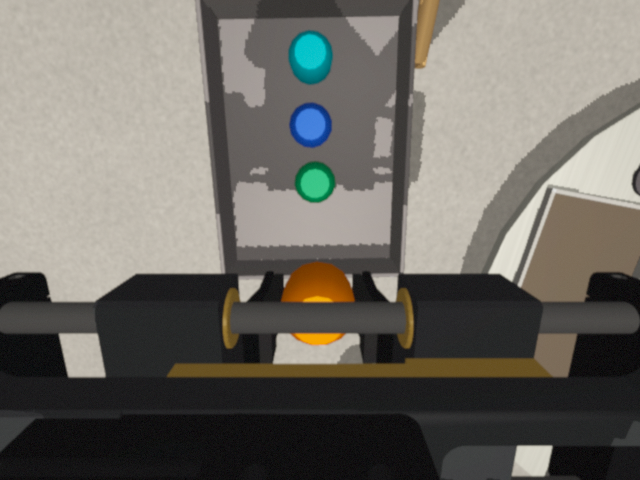

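```bash
python3 - <<'E'
from h import *
f,C=cam("wrist")
print(ray(f,C,315,246,4),ray(f,C,315,262,50),ray(f,C,315,273,50),ray(f,C,315,183,40),ray(f,C,310,125,40),ray(f,C,310,53,40))
print(ray(f,C,223,247,4),ray(f,C,398,247,4))
E
```

```text
[ 599.86552575 -284.87490649    4.        ] [ 601.29246171 -284.42473078   50.        ] [ 611.30260536 -282.89471849   50.        ] [ 535.15074246 -294.58469122   40.        ] [ 489.81942057 -305.61024524   40.        ] [ 437.82576113 -313.35526578   40.        ]
[ 614.88784301 -375.51675056    4.        ] [ 588.24807881 -202.6957125     4.        ]
```

>>> {"method": "jog_arm", "body": {"targets": [[-0.001,-0.003,0.05,0,0,0,1],[0,0,0.05,0,0,0,1],[0,0,0.03,0,0,0,1],[0,0,0.014,0,0,0,1],[0,0,0,0,0,0,1],[0,0,0,0,0,0,1],[0,0,0,0,0,0,1],[0,0,0,0,0,0,1]]}}

```text
time_s: 47.18
tool_pos: [578.4, -290.2, 21.7]
ee_rot: [0.001, 0.651, 0.759, 0.0]
wrist_force: [-0.3, -0.3, -0.5]
grip_width: 34.7
```

>>> {"method": "jog_arm", "body": {"targets": [[0,-0.001,0.007,0,0,0,1],[0,0,0,0,0,0,1],[0,0,0,0,0,0,1]]}}

```text
time_s: 47.55
tool_pos: [576.7, -289.9, 13.3]
ee_rot: [-0.0, 0.651, 0.759, -0.0]
wrist_force: [1.1, 0.7, -0.5]
grip_width: 35.3
```

Release, lift, and swing clear for the final check.

>>> {"method": "jog_arm", "body": {"targets": [[0,0,0,0,0,0,0.3],[0,0,0,0,0,0,0.3],[0,0,0,0,0,0,0.3],[0,0,0,0,0,0,0.3],[0,0,-0.04,0,0,0,0.3],[0,0,-0.05,0,0,0,0.3],[0,0,-0.05,0,0,0,0.3],[0,0,-0.05,0,0,0,0.3]]}}

```text
time_s: 48.55
tool_pos: [576.7, -289.9, 205.2]
ee_rot: [-0.0, 0.651, 0.759, 0.0]
wrist_force: [0.2, -0.4, 1.1]
grip_width: 61.1
```

>>> {"method": "jog_arm", "body": {"targets": [[0.05,0,-0.02,0,0,0,0.3],[0.05,0,-0.02,0,0,0,0.3],[0.05,0,-0.02,0,0,0,0.3],[0.05,0,0,0,0,0,0.3],[0.05,0,0,0,0,0,0.3],[0.05,0,0,0,0,0,0.3],[0,0,0,0,0,0,0.3]]}}

```text
time_s: 49.42
tool_pos: [529.7, 9.7, 263.7]
ee_rot: [-0.001, 0.649, 0.761, -0.0]
wrist_force: [0.1, -0.5, 0.1]
grip_width: 60.7
```

```bash
python3 - <<'E'
from h import *
g,D=cam("top"); cv2.imwrite("pics/top9.png",g["frame"])
f,C=cam("scene"); cv2.imwrite("pics/s9.png",f["frame"]); crop(f,"s9b.png",140,140,460,320,2)
T,s=tool();print(s["tool_pos"],s["time_s"])
E
```

```text
[531.20558559   6.58774243 263.78515979] 49.525
```

View pics/top9.png

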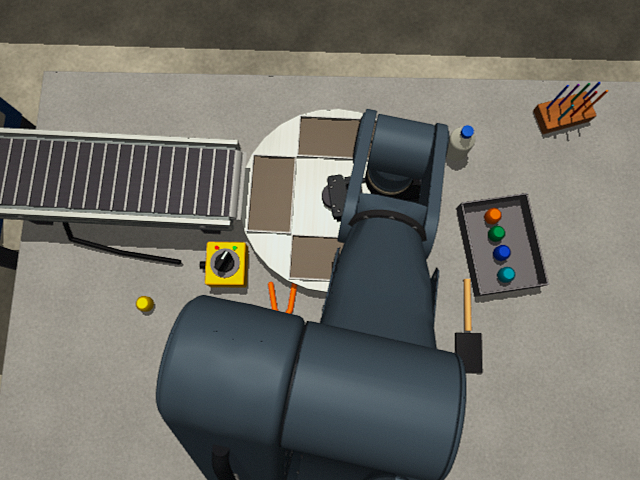

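View pics/s9b.png

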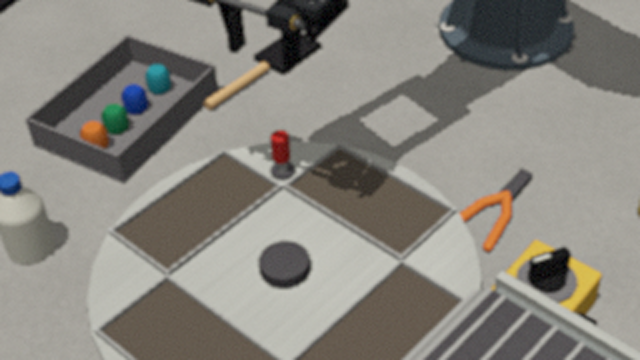

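```bash
python3 - <<'E'
from h import *
g,D=cam("top"); a=g["frame"]; b=cv2.imread("pics/top0.png")
x=np.hstack([cv2.resize(i[230:295,190:260],None,fx=5,fy=5,interpolation=cv2.INTER_CUBIC) for i in (b,a)]); cv2.imwrite("pics/sw.png",x)
c=np.array([507,-302]); t=np.radians(9.6); Rm=np.array([[np.cos(t),np.sin(t)],[-np.sin(t),np.cos(t)]])
for n,u,v in [("or",493,214),("gr",497,232),("bl",502,252),("tq",507,273)]: print(n,(Rm@(ray(g,D,u,v,40)[:2]-c)).round(1))
def y(f): 
    return
E
```

```text
or [72.7  4.7]
gr [28.7  4.5]
bl [-19.7   3. ]
tq [-69.6   2. ]
```

View pics/sw.png

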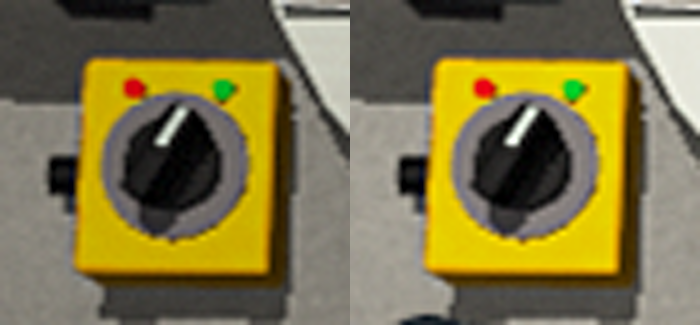

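The switch looks the same as at the start (RUN), and all four paperweights measure inside the tote limits. Handing in.

```bash
python3 -c "
from cell import hand_in,sense
print(hand_in(),sense()['time_s'])"
```

```text
the job is handed in; nothing more can be done
the job is handed in; nothing more can be done
```

I stopped the belt, indexed the turntable a quarter turn and switched the belt back on. I then moved all four paperweights that were present (turquoise, blue, green, orange) into the tote. I handed in at about 49.5 s; no verdict is reported.

**Last checks**
- **Switch:** its pointer looks the same as in the starting picture, at RUN.
- **Turntable:** in its second detent as far as the pictures show, with an empty tray under the chute.
- **Paperweights:** they stand upright in one row on the tote floor, at about x = 73, 29, −20 and −70 mm and y = 2 to 5 mm in the tote's frame. All are inside the limits, with none on top of another.
- **Bystanders:** the bottle and paddle look unmoved. The pliers are partly hidden by the arm in the last top view, but the scene view shows them in place.
- **Arm:** the gripper was clear of everything in the last pictures.

**What did not go cleanly**
- **Handle slip:** the fingers slid off the turntable handle near the end of the turn. The wrist force reached about 48 N, under the 120 N limit, and the table still finished its turn.
- **Green and orange:** they were touching after the turn, so I gripped green crosswise first and then took orange.
- **Tote position:** two estimates of the tote's far wall disagreed by about 6 mm. I set the orange paperweight a few millimetres further in to allow for that.

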